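# Put the routing templates away in the fall-front cabinet

## Task

Put the routing templates away: lower the cabinet's fall-front door all the way, hang every template lying on the bench by its keyhole on a screw of its own on the inside of the door (hole over the head, then slid towards the hinge so the slot locks on the screw), and push the door back up fully shut with the templates still hanging on it. Leave the arch blocks, the mallet and the clamp where they are.

Things in the scene. Friction and masses are not known exactly. Their poses are not given: they have to be found in the camera images.
- cabinet: Fixed red bench cabinet for templates, 360 mm wide, 133 deep with its door, 232 tall, with a fall-front door. Origin on the bench under the middle of the hinge line. Axes: x points into the cabinet, away from its front; y along the hinge; z up. The door's soft-down stay: damping about 0.8 N m per rad/s, friction 0.35 N m.
- hinge (a point): Middle of the level hinge line at the door's bottom edge, 50 mm above the bench, in the middle of the door's thickness. Axes fixed to the cabinet, as the cabinet's.
- door (a joint): Angle of the fall-front door (rad): 0 = shut, upright; 1.571 = fully lowered, level on its two rubber feet, inside face up, reaching out from the cabinet's front. Hinged along its bottom edge. 360 wide, 180 tall, 18 thick, 0.9 kg. Within about 12 degrees of upright it stays put, elsewhere it sinks slowly until fully down.
- handle (a point): Middle of the door's bow handle: round steel bar 12 thick, 110 long, parallel to the hinge, on two legs in the plane of the door, 46 beyond its free edge (40 open gap), 226 from the hinge line. Height over the bench: 276 shut, 50 lowered; either way it can be pinched from above and turns in the grip. Axes turn with the door: z from hinge to handle, y along the bar, x out of the inside face.
- screw_0 (a point): Screw 0 of 4 in a row on the door's inside face, 74 mm apart, 30 in from its free edge (first, at the +y end). Head 15 across, 4 thick, on a 6 mm shank; 12 clear between face and head. Point on the shank's axis, 4.5 off the face. Axes turn with the door: x out of the inside face along the screw, z away from the hinge (up when shut), y along the row.
- screw_1 (a point): Screw 1 of 4 in a row on the door's inside face, 74 mm apart, 30 in from its free edge (second). Head 15 across, 4 thick, on a 6 mm shank; 12 clear between face and head. Point on the shank's axis, 4.5 off the face. Axes turn with the door: x out of the inside face along the screw, z away from the hinge (up when shut), y along the row.
- screw_2 (a point): Screw 2 of 4 in a row on the door's inside face, 74 mm apart, 30 in from its free edge (third). Head 15 across, 4 thick, on a 6 mm shank; 12 clear between face and head. Point on the shank's axis, 4.5 off the face. Axes turn with the door: x out of the inside face along the screw, z away from the hinge (up when shut), y along the row.
- screw_3 (a point): Screw 3 of 4 in a row on the door's inside face, 74 mm apart, 30 in from its free edge (fourth, at the -y end). Head 15 across, 4 thick, on a 6 mm shank; 12 clear between face and head. Point on the shank's axis, 4.5 off the face. Axes turn with the door: x out of the inside face along the screw, z away from the hinge (up when shut), y along the row.
- template_a_grip (a point): Plywood routing template with a round lower end, 124 long, 56 wide, 9 thick, 0.14 kg, with a blue grip block on its upper face (58 long, 20 wide, 34 tall). Point in the grip, where to pinch its 20 mm width from above: 32 over the underside, 41 from the lower end. Axes: x along the length to the keyhole end (top when hung), y across, z up through the grip. May be absent.
- template_a_slot (a point): Keyhole seat of the blue-gripped template: upper end of its slot, where the screw's shank sits once hung; 4.5 over the underside, 16 from the keyhole-end edge, 67 from the grip point along x. The slot, 9 wide, runs 20 mm along -x from here to the centre of the round 22 mm hole that passes a screw head. Axes as the grip's. May be absent.
- template_b_grip (a point): Plywood routing template tapering to a hollowed lower end, 124 long, 56 wide, 9 thick, 0.14 kg, with a green grip block on its upper face (58 long, 20 wide, 34 tall). Point in the grip, where to pinch its 20 mm width from above: 32 over the underside, 41 from the lower end. Axes: x along the length to the keyhole end (top when hung), y across, z up through the grip. May be absent.
- template_b_slot (a point): Keyhole seat of the green-gripped template: upper end of its slot, where the screw's shank sits once hung; 4.5 over the underside, 16 from the keyhole-end edge, 67 from the grip point along x. The slot, 9 wide, runs 20 mm along -x from here to the centre of the round 22 mm hole that passes a screw head. Axes as the grip's. May be absent.
- template_c_grip (a point): Plywood routing template waisted in its lower half, 124 long, 56 wide, 9 thick, 0.14 kg, with a yellow grip block on its upper face (58 long, 20 wide, 34 tall). Point in the grip, where to pinch its 20 mm width from above: 32 over the underside, 41 from the lower end. Axes: x along the length to the keyhole end (top when hung), y across, z up through the grip. May be absent.
- template_c_slot (a point): Keyhole seat of the yellow-gripped template: upper end of its slot, where the screw's shank sits once hung; 4.5 over the underside, 16 from the keyhole-end edge, 67 from the grip point along x. The slot, 9 wide, runs 20 mm along -x from here to the centre of the round 22 mm hole that passes a screw head. Axes as the grip's. May be absent.
- template_d_grip (a point): Plywood routing template pointed at its lower end, 124 long, 56 wide, 9 thick, 0.14 kg, with a red grip block on its upper face (58 long, 20 wide, 34 tall). Point in the grip, where to pinch its 20 mm width from above: 32 over the underside, 41 from the lower end. Axes: x along the length to the keyhole end (top when hung), y across, z up through the grip. May be absent.
- template_d_slot (a point): Keyhole seat of the red-gripped template: upper end of its slot, where the screw's shank sits once hung; 4.5 over the underside, 16 from the keyhole-end edge, 67 from the grip point along x. The slot, 9 wide, runs 20 mm along -x from here to the centre of the round 22 mm hole that passes a screw head. Axes as the grip's. May be absent.
- arch_block_1: Curved glued-up wooden arch block, about 170 x 56 x 45 mm, a bystander. Origin at the middle of its underside.
- arch_block_2: A second arch block like the first, a bystander.
- mallet: Turned wooden mallet standing on its head, 84 across, 236 tall, a bystander. Origin at the middle of its underside.
- clamp: F-clamp lying on the bench, bar 260 long, 27 high with its wooden handle, a bystander. Origin at the middle of the bar, on the bench.
There are look-alikes about, which are no part of the job. Leave any pink or white look-alike of the part that bears template_c_grip alone. Leave any pink look-alike of the part that bears template_d_grip alone.

How it is judged (in metres and radians):
On the way, in this order (a step that is already met when the one before it is completed fails the run):
1. the door is fully lowered (value of joint door above 1.5 rad), for 0.2 s.
2. every template is locked by its slot on a screw of the door ((distance between template_a_slot and screw_0 below 0.008 m or distance between template_a_slot and screw_1 below 0.008 m or distance between template_a_slot and screw_2 below 0.008 m or distance between template_a_slot and screw_3 below 0.008 m) and (distance between template_b_slot and screw_0 below 0.008 m or distance between template_b_slot and screw_1 below 0.008 m or distance between template_b_slot and screw_2 below 0.008 m or distance between template_b_slot and screw_3 below 0.008 m) and (distance between template_c_slot and screw_0 below 0.008 m or distance between template_c_slot and screw_1 below 0.008 m or distance between template_c_slot and screw_2 below 0.008 m or distance between template_c_slot and screw_3 below 0.008 m) and (distance between template_d_slot and screw_0 below 0.008 m or distance between template_d_slot and screw_1 below 0.008 m or distance between template_d_slot and screw_2 below 0.008 m or distance between template_d_slot and screw_3 below 0.008 m)), for 0.2 s.
At the end, for the whole second after the job is handed in: The door is shut (within 0.05 rad of upright) and at rest, and every template that was there hangs at rest with the upper end of its slot on a screw of the door (seat point within 8 mm of the screw point) (all of step 2 and value of joint door below 0.05 rad and velocity of joint door below 0.05 rad/s and linear speed of each of template_a, template_b, template_c, template_d below 0.03 m/s); the robot touches nothing.
It fails at once if the arch block 1 is moved more than 30 mm (distance of arch_block_1 from where it was at the start of the episode above 0.03 m).
It fails at once if the arch block 2 is moved more than 30 mm (distance of arch_block_2 from where it was at the start of the episode above 0.03 m).
It fails at once if the mallet is moved more than 30 mm (distance of mallet from where it was at the start of the episode above 0.03 m).
It fails at once if the clamp is moved more than 30 mm (distance of clamp from where it was at the start of the episode above 0.03 m).
Of template_a, template_b, template_c, template_d only 3 to 4 are there at a start; the rules pass over those that are not, and their reading is None.
At some moment in a run one of template_a, template_b, template_c, template_d may be knocked a few centimetres aside while the robot is not near it.
Once in a run the grip may slacken for a moment while it holds something.
It also fails if it takes over 208 s, if anything falls off the work surface, if the arm or the gripper's body presses on something with over 40 N, if the wrist force passes 120 N, or if a joint passes its speed limit or range.

## Robot

A 6-joint arm with a two-finger parallel gripper is mounted at the origin on the work surface. World frame = base frame: x ahead of the robot, y to its left, z up, the work surface at z = 0. Lengths are in m, angles in degrees, forces in N, time in s.
With the tool pointing down it reaches from about 0.4 to 0.825 m from the base axis. Payload 7 kg.
Tool frame: the origin (TCP) lies between the finger pads; the fingertips stand 11 mm ahead of it and the grasp point (between the pads) lies 8 mm behind it; z points along the fingers, y is the direction in which the jaws open and shut (so a half turn about z gives the same grasp; the last joint's range is limited). The gripper opens to 88 mm and grips with 3 to 60 N. Pads are 19 mm wide; open, the fingers measure 130 mm over their backs; the gripper's body (78 mm by 193 mm) begins 47 mm behind the grasp point.
Start: joints at [85.949, 20.546, 0.682, 0, -70.136, -16.507], TCP at [0.237, 0.632, 0.238] pointing down, gripper open.
Joint ranges: [-176.03, 176.03], [-82.01, 121.73], [-58.28, 71.71], [-173.87, 95.51], [-174.79, -0.11], [-173.66, 173.66]. Speed limits (degrees/s): [136.94, 136.94, 172.46, 180, 180, 180].

## Interface

Orientations are given as [roll, pitch, yaw] about the fixed x, y, z axes, in that order (R = Rz(yaw) Ry(pitch) Rx(roll)).
In Python, from plant import r gives the robot as it stands.
- The arm moves only by the shell command python3 -m inch 'ROWS' [OPENING] [FORCE]. ROWS is JSON, a list of rows, each an object of numbers: "x", "y", "z": the shift along the tool's x, y, z as a fraction of full scale; "yaw": the turn about the tool's z as a fraction of full scale. In form: [{"x": .., "y": .., "z": .., "yaw": ..}, ...]. A call has 1 to 5 rows; each row shifts and turns the pose as measured when the row begins, along the tool's axes as they then stand; what a row does not reach is not made up. Full scale, the value 1, is 0.025 m for a shift and 4 degrees for a turn. A row lasts 1/12 s, in which the tool goes at most 41.7 mm and 7.16 degrees, less where a joint would pass 70% of its speed; a pose out of reach is approached as far as the arm can. A call with a number of a shift or a turn outside -1 to 1 is refused whole. A call with a gripper value outside its range is refused whole. OPENING is the opening, from -1 (shut) to 1 (fully open), set as the call begins (- or left out, the last holds). The fingers move at their own pace and stop on an object; FORCE is the grip in N (left out, the last holds). Time passes only in rows, so rows that do not move let the fingers close. It gives the time, the measured TCP pose, the force and the opening at its end, in the units of the state.
- r.get_state(): the state, without advancing time (a new reading comes with each control period).
- r.capture(name): name is "side" or "top"; returns (picture, depth): 384x512x3 uint8, red, green, blue; 384x512 float32, m along the optical axis (not along the pixel's ray), 0 where there is no reading.
- r.camera_info(name): a dict with "mtx" (3x3 intrinsics, pixels), "k1" (the pictures are not rectified: a ray, as slopes to the right and down, at radius r is drawn at 1 + k1 r^2 times it, then the intrinsics apply), "pose" (4x4, takes a point from camera to world coordinates). Camera axes: x right, y down, z forward; pixel columns grow to the right and rows downward; lengths in m; the calibration is good to about 2 mm. A picture is of the moment at which its call begins. camera_info takes no time and is no camera call.
- r.close_job(): hands the job in, once; it reports no verdict.
The state is a dict: "time_s": time; "joints": joint angles; "qd": joint speeds; "joint_torque": joint torques, N m; "tcp_pos": TCP position; "eef_rot": TCP orientation; "contact_force": force on the tool from outside, world axes, zero at the start; "moment": the same for the moment, N m; "gripper_width": finger opening in m.
Only numpy, scipy, OpenCV 4.12 (cv2) and the standard library are available. Lean on these libraries where they do the work, as an engineer would, in place of code of your own. Each camera call takes 0.05 s, during which the arm holds its last target. There are 200 camera calls.

## Working session

There is one attempt and no reset: what is moved stays moved. The work goes in short steps, Python scripts to look and compute and a shell command to move; the robot and the scene stay as the last step left them, time stands still between calls to the robot, and variables do not carry over. Pictures are saved under pics/ and viewed, about 12 in all and at most 16, crops included, and the job is handed in when it is done.

```bash
ls; mkdir -p pics; cat > h.py <<'E'
import numpy as np, cv2
from plant import r
from scipy.spatial.transform import Rotation as R
def shot(n,f):
    p,d=r.capture(n); cv2.imwrite(f'pics/{f}.png',p[:,:,::-1]); np.save(f'pics/{f}.npy',d); return p,d
def px(n,u,v,d=None,z=None):
    c=r.camera_info(n);K=np.array(c['mtx']);T=np.array(c['pose']);k=c['k1']
    m=np.array([(u-K[0,2])/K[0,0],(v-K[1,2])/K[1,1]]);s=m.copy()
    for _ in range(20): s=m/(1+k*(s@s))
    ray=np.array([s[0],s[1],1.]); o=T[:3,3]; w=T[:3,:3]@ray
    t=d if z is None else (z-o[2])/w[2]
    return o+t*w
def proj(n,P):
    c=r.camera_info(n);K=np.array(c['mtx']);T=np.array(c['pose'])
    q=T[:3,:3].T@(np.array(P)-T[:3,3]);s=q[:2]/q[2];s=s*(1+c['k1']*(s@s));return K[0,0]*s[0]+K[0,2],K[1,1]*s[1]+K[1,2]
E
python3 - <<'E'
from h import *
s=r.get_state();print(s)
for n in('top','side'):
    c=r.camera_info(n);print(n,np.round(c['mtx'],1).tolist(),c['k1'],np.round(c['pose'],3).tolist())
    p,d=shot(n,n+'0');cv2.imwrite(f'pics/{n}0b.png',cv2.resize(p[:,:,::-1],(800,600),interpolation=cv2.INTER_CUBIC))
E
```

```text
pics
{'time_s': 0.0, 'joints': array([ 8.59507050e+01,  2.05903599e+01,  6.33645097e-01, -1.97503339e-02,
       -7.01380243e+01, -1.65079453e+01]), 'qd': array([ 0.00733413,  0.05243794, -0.0011399 , -0.00123538, -0.06087996,
        0.04053334]), 'joint_torque': array([-7.25881928e-04, -5.82723427e+01,  2.93059802e+01,  6.99738532e+00,
        6.89040593e-03, -1.66713940e-04]), 'tcp_pos': array([0.23686937, 0.63155499, 0.23663502]), 'eef_rot': array([ 1.79903890e+02, -9.12111869e-03, -2.05639582e+01]), 'contact_force': array([-0.38170519, -0.34245893, -0.17757474]), 'moment': array([ 0.00590032, -0.05800232, -0.00335485]), 'gripper_width': 0.08760356463425356}
top [[429.1, 0.0, 253.6], [0.0, 429.1, 184.5], [0.0, 0.0, 1.0]] -0.1018953281544309 [[-0.026, -0.993, 0.116, 0.382], [-0.999, 0.023, -0.028, -0.055], [0.026, -0.116, -0.993, 1.418], [0.0, 0.0, 0.0, 1.0]]
side [[464.0, 0.0, 253.7], [0.0, 464.0, 186.0], [0.0, 0.0, 1.0]] -0.08356195748031843 [[0.916, -0.188, 0.355, -0.065], [-0.401, -0.442, 0.802, -1.45], [0.006, -0.877, -0.48, 0.997], [0.0, 0.0, 0.0, 1.0]]
```

View pics/top0b.png

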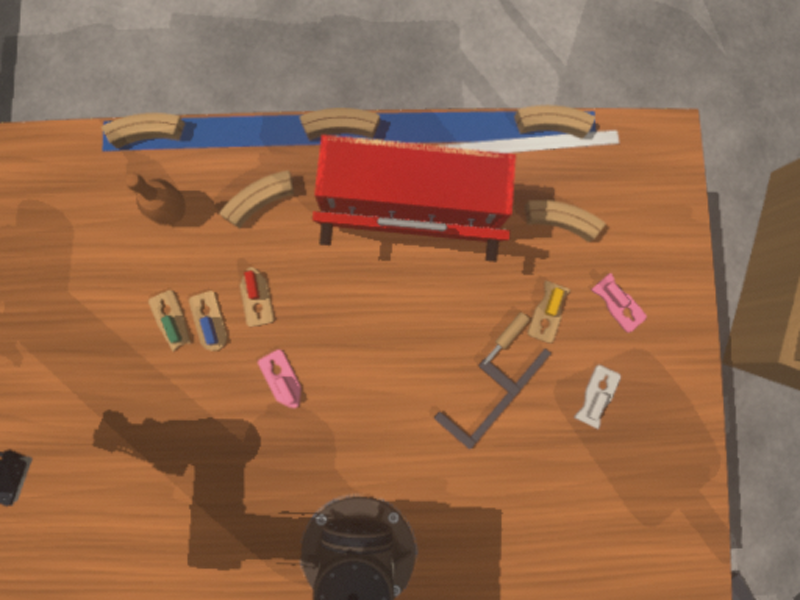

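View pics/side0b.png

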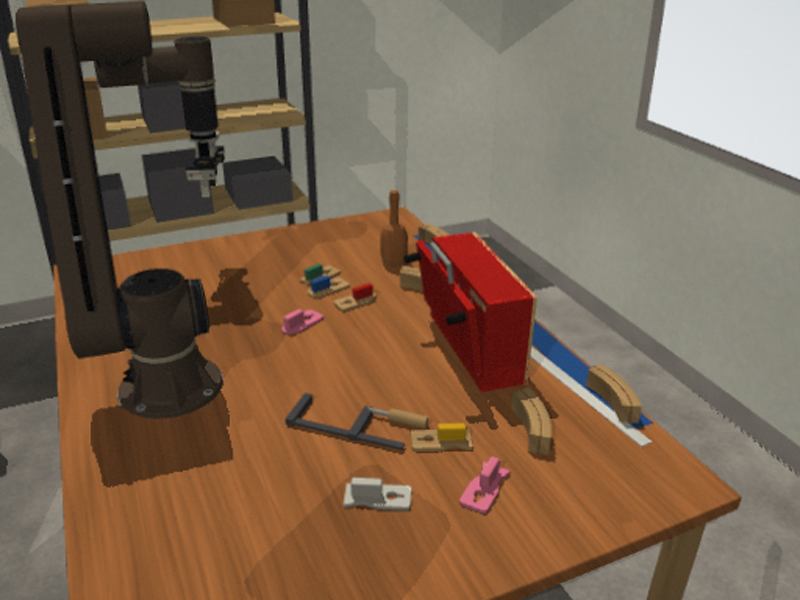

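Top view (800 px): all four templates are there, green at (168,320), blue (208,320), red (255,297) and yellow (549,312). The look-alikes are pink (280,378), pink (620,302) and white (598,397). The cabinet is centred at about (412,190), with the shut handle at (412,224). I'll measure these now.

```bash
cat >> h.py <<'E'
def cloud(n,p,d):
    c=r.camera_info(n);K=np.array(c['mtx']);T=np.array(c['pose'])
    v,u=np.mgrid[0:384,0:512].astype(float)
    D=np.array([c['k1'],0,0,0.])
    s=cv2.undistortPoints(np.stack([u.ravel(),v.ravel()],1)[:,None],K,D)[:,0]
    q=np.c_[s,np.ones(len(s))]*d.reshape(-1,1)
    return (q@T[:3,:3].T+T[:3,3]).reshape(384,512,3)
COL={'red':(0,6),'yellow':(22,32),'green':(50,85),'blue':(100,125)}
def blocks(p,d,roi=None,n='top'):
    W=cloud(n,p,d);h=cv2.cvtColor(p,cv2.COLOR_RGB2HSV);out={}
    for k,(a,b) in COL.items():
        H=h[:,:,0].astype(int);m=(H>=a)&(H<=b)|((k=='red')&(H>=176))
        m&=(h[:,:,1]>150)&(h[:,:,2]>60)&(W[:,:,2]>.03)&(W[:,:,2]<.056)
        if roi: m[:roi[0]]=0
        nn,l,st,_=cv2.connectedComponentsWithStats(m.astype(np.uint8))
        for i in range(1,nn):
            if 50<st[i,4]<600:
                P=W[l==i];c,sz,ang=cv2.minAreaRect((P[:,:2]*1000).astype(np.float32))
                v=np.linalg.svd(P[:,:2]-P[:,:2].mean(0))[2][0] if 0 else np.linalg.eigh(np.cov(P[:,:2].T))[1][:,1]
                out.setdefault(k,[]).append((st[i,4],st[i,:4].tolist(),np.round(P.mean(0),4),np.round(np.array(c)/1000,4),np.round(sz),round(np.degrees(np.arctan2(v[1],v[0])),1)))
    return out
E
python3 - <<'E'
from h import *
p,d=r.capture('top');W=cloud('top',p,d);np.save('pics/p0.npy',p)
for k,v in blocks(p,d).items():
    for b in v: print(k,*b)
print('bench z',[W[y,x].round(4) for y,x in((220,200),(150,330),(180,300),(200,130))])
h=cv2.cvtColor(p,cv2.COLOR_RGB2HSV)
hb=(W[:,:,2]>.262)&(W[:,:,2]<.29)&(W[:,:,0]<.85)&(W[:,:,0]>.4);hb[:,:195]=0;hb[:,345:]=0
P=W[hb];print(len(P),P.mean(0),P.min(0),P.max(0),cv2.minAreaRect((P[:,:2]*1000).astype(np.float32)))
red=((h[:,:,0]<7)|(h[:,:,0]>174))&(h[:,:,1]>150)&(W[:,:,2]>.21)&(W[:,:,2]<.25)
P=W[red];print(len(P),P.mean(0),cv2.minAreaRect((P[:,:2]*1000).astype(np.float32)))
c=p[80:250,80:400,::-1];cv2.imwrite('pics/crop1.png',cv2.resize(c,None,fx=2.5,fy=2.5,interpolation=cv2.INTER_CUBIC))
s=cv2.imread('pics/side0.png')[130:330,170:350]
cv2.imwrite('pics/crop2.png',cv2.resize(s,None,fx=3,fy=3,interpolation=cv2.INTER_CUBIC))
E
```

```text
red 98 [157, 173, 8, 18] [0.5578 0.2066 0.0414] [0.5591 0.2078] [56. 17.] -169.4
bench z [array([ 0.434 ,  0.0844, -0.0046]), array([ 0.659 , -0.3573,  0.0018]), array([ 0.5595, -0.2517, -0.0028]), array([0.505 , 0.3157, 0.0006])]
197 [ 0.62800012 -0.11700196  0.27723177] [ 0.61625951 -0.17578479  0.2624495 ] [ 0.64090324 -0.05660866  0.28370972] ((629.3546142578125, -116.45429992675781), (120.34954071044922, 13.387518882751465), 83.27735900878906)
5357 [ 0.71581006 -0.12683775  0.23139725] ((706.8663940429688, -126.75384521484375), (361.4888000488281, 160.9062957763672), 82.98078155517578)
```

View pics/crop1.png

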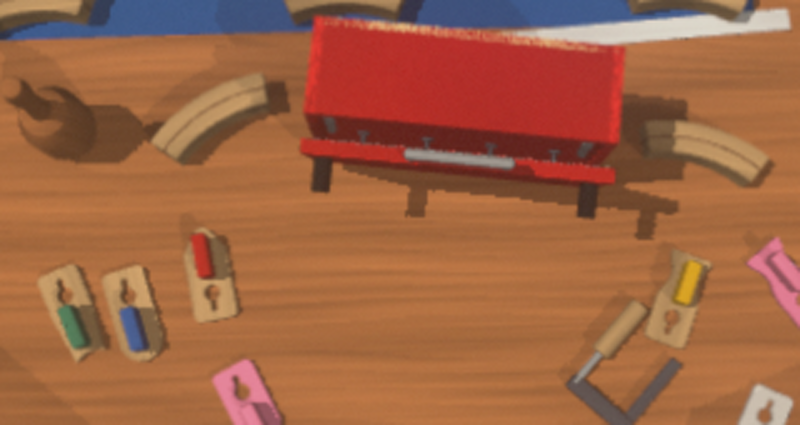

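Crop (2.5x): red's and yellow's keyhole ends face the robot, at (212,292) and (672,318). Blue's and green's face the cabinet, at (128,292) and (64,292). The pink and white look-alikes are clearly different pieces. The handle bar runs from (405,154) to (515,163). I'll raise and turn the tool for the handle, and fix the colour segmentation alongside.

```bash
Y='' ; python3 -m inch '[{"z":-0.3,"yaw":1},{"z":-0.3,"yaw":1},{"z":-0.3,"yaw":1},{"z":-0.3,"yaw":1},{"z":-0.3,"yaw":1}]' 1
python3 -m inch '[{"z":-0.3,"yaw":1},{"z":-0.3,"yaw":1},{"z":-0.3,"yaw":1},{"z":-0.3,"yaw":1},{"z":-0.3,"yaw":1}]'
python3 -m inch '[{"z":-0.3,"yaw":1},{"z":-0.3,"yaw":1},{"z":-0.3,"yaw":1},{"z":-0.3,"yaw":1},{"z":-0.3,"yaw":1}]'
python3 -m inch '[{"z":-0.3,"yaw":1},{"z":-0.3,"yaw":1},{"z":-0.3,"yaw":1},{"z":-0.3,"yaw":1}]'
cat >> h.py <<'E'
CA=np.radians(-6.9); CX=np.array([np.cos(CA),np.sin(CA)]); CY=np.array([-CX[1],CX[0]])
def to(x,y,z,yaw=None):
    s=r.get_state();p=np.array(s['tcp_pos']);rot=R.from_euler('xyz',s['eef_rot'],degrees=True).as_matrix()
    d=rot.T@(np.array([x,y,z])-p)
    t=0 if yaw is None else -((yaw-s['eef_rot'][2]+180)%360-180)
    print('tcp',p.round(4),'rot',np.round(s['eef_rot'],2),'F',np.round(s['contact_force'],1),'w',round(s['gripper_width'],4),'t',round(s['time_s'],1))
    print('units x,y,z,yaw:',(d/.025).round(2),round(t/4,2),'-> rows>=',np.abs(np.r_[d/.025,t/4]).max().round(1))
E
python3 - <<'E'
from h import *
to(0.628,-0.117,0.35,-96.9)
p=np.load('pics/p0.npy');d=np.load('pics/top0.npy');h=cv2.cvtColor(p,cv2.COLOR_RGB2HSV)
for u,v in((107,210),(133,212),(162,182),(355,192)): print(h[v,u],d[v,u],cloud('top',p,d)[v,u])
E
```

```text
tcp [0.2369 0.6317 0.2368] rot [ 1.7993e+02 -1.0000e-02 -2.0560e+01] F [0.4 0.6 0.3] w 0.0877 t 0.1
units x,y,z,yaw: [25.17 22.55 -4.49] 19.08 -> rows>= 25.2
[ 63  80 125] 1.362272 [0.47060589 0.37910091 0.04381687]
[111 120 140] 1.364873 [0.46253391 0.29482074 0.04266608]
[  3 198 162] 1.3812946 [0.55774381 0.20155598 0.03989887]
[ 21 214 216] 1.3896309 [ 0.51030758 -0.42410495  0.04386378]validation failed for argument at $[0]...
validation failed for argument at $[0]...
validation failed for argument at $[0]...
validation failed for argument at $[0]...
```

Every row needs all four fields.

```bash
python3 -m inch '[{"x":0,"y":0,"z":-0.3,"yaw":1},{"x":0,"y":0,"z":-0.3,"yaw":1},{"x":0,"y":0,"z":-0.3,"yaw":1},{"x":0,"y":0,"z":-0.3,"yaw":1},{"x":0,"y":0,"z":-0.3,"yaw":1}]' 1
python3 -m inch '[{"x":0,"y":0,"z":-0.3,"yaw":1},{"x":0,"y":0,"z":-0.3,"yaw":1},{"x":0,"y":0,"z":-0.3,"yaw":1},{"x":0,"y":0,"z":-0.3,"yaw":1},{"x":0,"y":0,"z":-0.3,"yaw":1}]'
python3 -m inch '[{"x":0,"y":0,"z":-0.3,"yaw":1},{"x":0,"y":0,"z":-0.3,"yaw":1},{"x":0,"y":0,"z":-0.3,"yaw":1},{"x":0,"y":0,"z":-0.3,"yaw":1},{"x":0,"y":0,"z":-0.3,"yaw":1}]'
python3 -m inch '[{"x":0,"y":0,"z":-0.3,"yaw":1},{"x":0,"y":0,"z":-0.3,"yaw":1},{"x":0,"y":0,"z":-0.3,"yaw":1},{"x":0,"y":0,"z":-0.3,"yaw":1},{"x":0,"y":0,"z":0,"yaw":0}]'
sed -i "s/(h\[:,:,1\]>150)&(h\[:,:,2\]>60)/(h[:,:,1]>(150 if k=='red' else 70))\&(h[:,:,2]>60)/; s/'yellow':(22,32)/'yellow':(19,32)/; s/(50,85)/(45,90)/" h.py
python3 - <<'E'
from h import *
to(0.628,-0.117,0.35,-96.9)
p=np.load('pics/p0.npy');d=np.load('pics/top0.npy')
for k,v in blocks(p,d).items():
    for b in v: print(k,*b)
E
```

```text
time_s: 0.57
tcp_pos: [0.2363, 0.6298, 0.271]
eef_rot: [179.5, -0.2, -41.3]
contact_force: [-0.6, -0.3, 0.7]
gripper_width: 0.0875
time_s: 0.98
tcp_pos: [0.236, 0.6293, 0.3082]
eef_rot: [179.5, -0.6, -62.4]
contact_force: [-0.2, -0.0, -0.6]
gripper_width: 0.088
time_s: 1.4
tcp_pos: [0.2357, 0.6291, 0.3454]
eef_rot: [179.6, -0.9, -83.4]
contact_force: [-0.5, -0.0, -0.1]
gripper_width: 0.0875
time_s: 1.82
tcp_pos: [0.2358, 0.6294, 0.3766]
eef_rot: [179.9, -1.1, -100.4]
contact_force: [-0.0, -0.5, 0.6]
gripper_width: 0.087
tcp [0.2358 0.6294 0.3766] rot [ 179.9    -1.07 -100.44] F [-0.  -0.5  0.6] w 0.087 t 1.8
units x,y,z,yaw: [ 26.5  -20.84   1.52] -0.88 -> rows>= 26.5
red 98 [157, 173, 8, 18] [0.558  0.2066 0.0415] [0.5588 0.2073] [56. 18.] -169.7
yellow 106 [350, 184, 11, 18] [ 0.5096 -0.4239  0.042 ] [ 0.5095 -0.4242] [20. 58.] 159.4
green 79 [103, 202, 11, 17] [0.469  0.3758 0.0427] [0.4697 0.3758] [55. 17.] -155.8
blue 84 [129, 203, 8, 17] [0.4651 0.2964 0.0427] [0.4645 0.297 ] [54. 17.] -164.1
```

```bash
python3 -m inch '[{"x":1,"y":-0.78,"z":0,"yaw":-0.1},{"x":1,"y":-0.78,"z":0,"yaw":-0.1},{"x":1,"y":-0.78,"z":0,"yaw":-0.1},{"x":1,"y":-0.78,"z":0,"yaw":-0.1},{"x":1,"y":-0.78,"z":0,"yaw":-0.1}]'
python3 -m inch '[{"x":1,"y":-0.78,"z":0,"yaw":-0.1},{"x":1,"y":-0.78,"z":0,"yaw":-0.1},{"x":1,"y":-0.78,"z":0,"yaw":-0.1},{"x":1,"y":-0.78,"z":0,"yaw":-0.1},{"x":1,"y":-0.78,"z":0,"yaw":0}]'|sed -n 2,3p
python3 -m inch '[{"x":1,"y":-0.78,"z":0,"yaw":0},{"x":1,"y":-0.78,"z":0,"yaw":0},{"x":1,"y":-0.78,"z":0,"yaw":0},{"x":1,"y":-0.78,"z":0,"yaw":0},{"x":1,"y":-0.78,"z":0,"yaw":0}]'|sed -n 2,3p
python3 -m inch '[{"x":1,"y":-0.78,"z":0,"yaw":0},{"x":1,"y":-0.78,"z":0,"yaw":0},{"x":1,"y":-0.78,"z":0,"yaw":0},{"x":1,"y":-0.78,"z":0,"yaw":0},{"x":1,"y":-0.78,"z":0,"yaw":0}]'|sed -n 2,3p
python3 -m inch '[{"x":1,"y":-0.78,"z":0,"yaw":0},{"x":1,"y":-0.78,"z":0,"yaw":0},{"x":1,"y":-0.78,"z":0,"yaw":0},{"x":0,"y":0,"z":0,"yaw":0}]' -0.1|sed -n 2,3p
python3 -c "
from h import *
to(0.628,-0.117,0.268,-96.9)"
```

```text
time_s: 2.23
tcp_pos: [0.3102, 0.4895, 0.3718]
eef_rot: [179.7, -1.5, -97.3]
contact_force: [-0.0, 0.2, -0.4]
gripper_width: 0.0877
tcp_pos: [0.3951, 0.3466, 0.3718]
eef_rot: [179.6, -1.6, -94.7]
tcp_pos: [0.4844, 0.2063, 0.3725]
eef_rot: [179.4, -1.6, -93.9]
tcp_pos: [0.5759, 0.0677, 0.3726]
eef_rot: [179.3, -1.6, -93.0]
tcp_pos: [0.6337, -0.0188, 0.3701]
eef_rot: [179.0, -1.6, -92.6]
tcp [ 0.6337 -0.0188  0.3701] rot [179.05  -1.63 -92.6 ] F [-0.1  0.9 -0.8] w 0.0666 t 3.8
units x,y,z,yaw: [ 3.82 -0.02  4.19] 1.08 -> rows>= 4.2
```

```bash
python3 -m inch '[{"x":0.8,"y":0,"z":0.2,"yaw":0.25},{"x":0.8,"y":0,"z":0.2,"yaw":0.25},{"x":0.8,"y":0,"z":0.2,"yaw":0.25},{"x":0.8,"y":0,"z":0.2,"yaw":0.25},{"x":0.4,"y":0,"z":0,"yaw":0.1}]' -0.1
python3 -m inch '[{"x":0,"y":0,"z":0,"yaw":0},{"x":0,"y":0,"z":0,"yaw":0}]' |tail -1
python3 -c "
from h import *
to(0.628,-0.117,0.268,-96.9)"
```

```text
time_s: 4.23
tcp_pos: [0.6268, -0.113, 0.346]
eef_rot: [178.8, -1.7, -96.5]
contact_force: [0.1, 1.0, 0.2]
gripper_width: 0.04
gripper_width: 0.0395
tcp [ 0.6261 -0.1151  0.3448] rot [178.65  -1.73 -96.51] F [-0.1  0.1  0.7] w 0.0395 t 4.4
units x,y,z,yaw: [-0.02 -0.16  3.07] 0.1 -> rows>= 3.1
```

```bash
python3 -m inch '[{"x":0,"y":-0.1,"z":0.9,"yaw":0},{"x":0,"y":0,"z":0.9,"yaw":0},{"x":0,"y":0,"z":0.9,"yaw":0},{"x":0,"y":0,"z":0.25,"yaw":0}]'
python3 -m inch '[{"x":0,"y":0,"z":0,"yaw":0},{"x":0,"y":0,"z":0,"yaw":0},{"x":0,"y":0,"z":0,"yaw":0},{"x":0,"y":0,"z":0,"yaw":0}]' -1 15
python3 -c "
from h import *
to(0.628,-0.117,0.268,-96.9)"
```

```text
time_s: 4.73
tcp_pos: [0.6287, -0.1147, 0.2721]
eef_rot: [179.1, -1.6, -96.1]
contact_force: [0.1, 0.2, -1.5]
gripper_width: 0.0392
time_s: 5.07
tcp_pos: [0.6295, -0.1125, 0.2737]
eef_rot: [179.1, -1.7, -95.9]
contact_force: [-0.0, 0.0, 0.0]
gripper_width: 0.0179
tcp [ 0.6295 -0.1125  0.2737] rot [179.06  -1.66 -95.86] F [-0.  0.  0.] w 0.0179 t 5.1
units x,y,z,yaw: [0.18 0.04 0.23] 0.26 -> rows>= 0.3
```

```bash
python3 -m inch '[{"x":0.1,"y":0,"z":0.15,"yaw":0},{"x":0,"y":0,"z":0.1,"yaw":0},{"x":0,"y":0,"z":0,"yaw":0}]' -1 15
python3 -m inch '[{"x":0,"y":0.6,"z":0.03,"yaw":0},{"x":0,"y":0.8,"z":0.06,"yaw":0},{"x":0,"y":0.8,"z":0.14,"yaw":0},{"x":0,"y":0.8,"z":0.22,"yaw":0},{"x":0,"y":0.8,"z":0.28,"yaw":0}]'
python3 -m inch '[{"x":0,"y":0.6,"z":0.2,"yaw":0},{"x":0,"y":0,"z":0,"yaw":0}]'
```

```text
time_s: 5.32
tcp_pos: [0.6306, -0.115, 0.2719]
eef_rot: [179.4, -1.6, -95.8]
contact_force: [1.5, -2.2, -12.6]
gripper_width: 0.0113
time_s: 5.73
tcp_pos: [0.5421, -0.104, 0.2422]
eef_rot: [179.8, -1.2, -96.0]
contact_force: [18.1, -3.6, -22.7]
gripper_width: 0.0116
time_s: 5.9
tcp_pos: [0.5261, -0.1017, 0.2331]
eef_rot: [179.9, -1.1, -96.1]
contact_force: [-10.6, 4.7, 6.4]
gripper_width: 0.0116
```

```bash
python3 -m inch '[{"x":0,"y":0,"z":0,"yaw":0},{"x":0,"y":0,"z":-0.1,"yaw":0},{"x":0,"y":0.1,"z":-0.5,"yaw":0},{"x":0,"y":0,"z":-1,"yaw":0},{"x":0,"y":0,"z":-1,"yaw":0}]' 0
python3 -m inch '[{"x":0,"y":0,"z":-1,"yaw":0},{"x":-0.5,"y":0,"z":-0.3,"yaw":0}]'
python3 - <<'E'
from h import *
to(0.558,.2066,.12)
p,d=shot('side','s1');cv2.imwrite('pics/s1b.png',p[100:300,170:400,::-1].repeat(3,0).repeat(3,1))
E
```

```text
time_s: 6.32
tcp_pos: [0.5225, -0.1011, 0.298]
eef_rot: [179.5, -1.2, -96.1]
contact_force: [1.2, 0.1, 0.2]
gripper_width: 0.039
time_s: 6.48
tcp_pos: [0.5263, -0.0897, 0.3372]
eef_rot: [179.9, -1.2, -96.2]
contact_force: [0.2, 1.0, 0.4]
gripper_width: 0.0433
tcp [ 0.5263 -0.0897  0.3372] rot [179.9   -1.23 -96.16] F [0.2 1.  0.4] w 0.0433 t 6.5
units x,y,z,yaw: [-12.1   -0.     8.43] 0.0 -> rows>= 12.1
```

View pics/s1b.png

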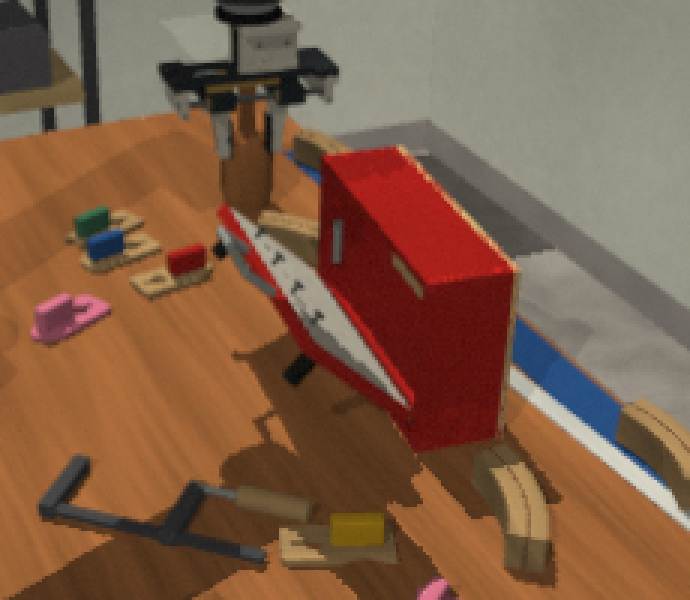

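The door is sinking (handle now at (225,240) in the crop). Next I'll go over to red, translating first and turning on the way.

```bash
python3 -m inch '[{"x":-1,"y":0,"z":0,"yaw":0},{"x":-1,"y":0,"z":0,"yaw":0},{"x":-1,"y":0,"z":0,"yaw":0},{"x":-1,"y":0,"z":0.2,"yaw":0},{"x":-1,"y":0,"z":0.4,"yaw":0}]' -0.1 |sed -n 2,3p
python3 -m inch '[{"x":-1,"y":0,"z":0.7,"yaw":0},{"x":-1,"y":0,"z":0.7,"yaw":0},{"x":-1,"y":0,"z":0.7,"yaw":0},{"x":-1,"y":0,"z":0.7,"yaw":0},{"x":-1,"y":0,"z":0.7,"yaw":0}]' |sed -n 2,3p
python3 -m inch '[{"x":0,"y":0,"z":0.1,"yaw":1},{"x":0,"y":0,"z":0.1,"yaw":1},{"x":0,"y":0,"z":0.1,"yaw":1},{"x":0,"y":0,"z":0.1,"yaw":1},{"x":0,"y":0,"z":0.1,"yaw":1}]' |sed -n 2,3p
python3 -m inch '[{"x":0,"y":0,"z":0.1,"yaw":1},{"x":0,"y":0,"z":0.1,"yaw":1},{"x":0,"y":0,"z":0.1,"yaw":1},{"x":0,"y":0,"z":0.1,"yaw":1},{"x":0,"y":0,"z":0.1,"yaw":1}]' |sed -n 2,3p
python3 -m inch '[{"x":0,"y":0,"z":0.1,"yaw":1},{"x":0,"y":0,"z":0.1,"yaw":1},{"x":0,"y":0,"z":0.1,"yaw":1},{"x":0,"y":0,"z":0.1,"yaw":1},{"x":0,"y":0,"z":0.1,"yaw":1}]' |sed -n 2,3p
python3 - <<'E'
from h import *
to(0.5585,.207,.11,-169.6)
p,d=shot('top','t2');W=cloud('top',p,d)
for k,v in blocks(p,d).items():
    for b in v: print(k,*b)
h=cv2.cvtColor(p,cv2.COLOR_RGB2HSV)
for (a,b) in ((.03,.075),):
    m=(W[:,:,2]>a)&(W[:,:,2]<b)&(W[:,:,0]>.37)&(W[:,:,0]<.75)&(abs(W[:,:,1]+.1)<.25)
    P=W[m];print(len(P),cv2.minAreaRect((P[:,:2]*1000).astype(np.float32)))
c=p[90:240,150:400,::-1];cv2.imwrite('pics/t2b.png',cv2.resize(c,None,fx=3.2,fy=3.2,interpolation=cv2.INTER_CUBIC))
E
```

```text
tcp_pos: [0.5444, 0.0387, 0.3262]
eef_rot: [-179.4, -1.0, -96.5]
tcp_pos: [0.5631, 0.1695, 0.2381]
eef_rot: [-178.8, -0.7, -96.4]
tcp_pos: [0.5637, 0.1764, 0.2193]
eef_rot: [-178.8, -0.6, -116.8]
tcp_pos: [0.566, 0.1782, 0.2063]
eef_rot: [-178.6, -0.1, -137.7]
tcp_pos: [0.5684, 0.1797, 0.1937]
eef_rot: [-178.7, 0.5, -158.7]
tcp [0.5684 0.1797 0.1937] rot [-178.68    0.52 -158.7 ] F [ 0.4  0.5 -1.3] w 0.0394 t 8.6
units x,y,z,yaw: [0.   1.24 3.32] 2.72 -> rows>= 3.3
red 64 [158, 179, 7, 12] [0.5488 0.205  0.0412] [0.5487 0.206 ] [35. 17.] -171.2
yellow 106 [350, 184, 11, 18] [ 0.5098 -0.4242  0.0412] [ 0.5094 -0.4247] [20. 57.] 159.9
green 83 [104, 202, 11, 17] [0.4702 0.3758 0.0419] [0.4697 0.3758] [56. 19.] -155.3
blue 90 [128, 203, 10, 17] [0.4657 0.2965 0.0426] [0.4653 0.296 ] [55. 17.] -163.6
8007 ((570.4576416015625, -144.75550842285156), (429.175048828125, 282.53521728515625), 83.06625366210938)
```

View pics/t2b.png

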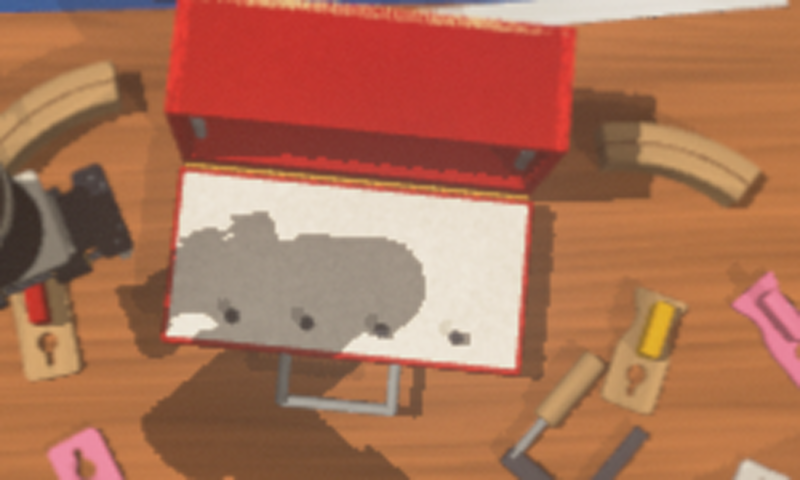

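Screws in the crop at (232,316), (306,322), (380,329) and (457,338). The door looks level and the red template is undisturbed. I'll compute the screw positions and go down to red.

```bash
python3 -m inch '[{"x":0,"y":0.4,"z":0.6,"yaw":0.9},{"x":0,"y":0.4,"z":0.6,"yaw":0.9},{"x":0,"y":0.4,"z":0.6,"yaw":0.8},{"x":0,"y":0,"z":0.6,"yaw":0},{"x":0,"y":0,"z":0.3,"yaw":0}]' |sed -n 2,3p
python3 - <<'E'
from h import *
to(0.5585,.207,.024,-169.6)
p,d=shot('top','t3');W=cloud('top',p,d);g=cv2.cvtColor(p,cv2.COLOR_RGB2GRAY)
S=[]
for u,v in((222.5,188.7),(245.6,190.6),(268.8,192.8),(292.8,195.6)):
    a,b=int(u)-6,int(v)-6;w=g[b:b+13,a:a+13].astype(float);bg=np.median(w);m=w<bg-35
    n,l,st,c=cv2.connectedComponentsWithStats(m.astype(np.uint8));i=1+np.argmax(st[1:,4]) if n>1 else 0
    q=c[i]+[a,b];P=px('top',*q,z=.073);S.append(P[:2]);print(st[i,4],q,P.round(4),'expected',)
S=np.array(S);print(np.diff(S,axis=0)*1000, np.linalg.norm(np.diff(S,axis=0),axis=1))
v=S[0]-S[3];print(np.degrees(np.arctan2(v[1],v[0])),'mean',S.mean(0))
h0=np.array([.628,-.117]);print('from hinge est',[(h0-.15*CX+o*CY).round(4) for o in(.111,.037,-.037,-.111)])
m=(W[:,:,2]>.03)&(W[:,:,2]<.07)&(W[:,:,0]<.44)&(abs(W[:,:,1]+.09)<.1);m[:205]=0
P=W[m];print('handle',len(P),P.mean(0),cv2.minAreaRect((P[:,:2]*1000).astype(np.float32)))
print('door z',[W[y,x].round(4) for y,x in((160,290),(200,300),(160,230))])
E
```

```text
tcp_pos: [0.5638, 0.2101, 0.126]
eef_rot: [-178.9, 1.1, -169.5]
tcp [0.5638 0.2101 0.126 ] rot [-178.92    1.13 -169.48] F [-0.7 -0.3 -0.9] w 0.0396 t 9.1
units x,y,z,yaw: [ 0.31 -0.01  4.08] 0.03 -> rows>= 4.1
19 [221.84210526 188.15789474] [0.5297 0.0068 0.073 ] expected
14 [245.28571429 190.5       ] [ 0.5206 -0.0669  0.073 ] expected
29 [269.62068966 193.        ] [ 0.5109 -0.1434  0.073 ] expected
29 [293.         195.27586207] [ 0.5019 -0.2171  0.073 ] expected
[[ -9.10854253 -73.64685066]
 [ -9.6959228  -76.51348068]
 [ -8.95583872 -73.73051782]] [0.07420798 0.07712538 0.07427245]
82.93194959176463 mean [ 0.51576501 -0.10516102]
from hinge est [array([0.4924, 0.0112]), array([ 0.4835, -0.0622]), array([ 0.4746, -0.1357]), array([ 0.4658, -0.2092])]
handle 140 [ 0.24837207 -0.06640282  0.05029246] ((255.38165283203125, -72.6893081665039), (88.85482788085938, 391.5318603515625), 78.61775207519531)
door z [array([ 0.6171, -0.2131,  0.0609]), array([ 0.4875, -0.2407,  0.0587]), array([ 0.6224, -0.0201,  0.0536])]
```

```bash
python3 - <<'E'
from h import *
p=cv2.imread('pics/t3.png')[:,:,::-1].copy();d=np.load('pics/t3.npy');W=cloud('top',p,d)
h=cv2.cvtColor(p,cv2.COLOR_RGB2HSV)
m=(W[:,:,2]>.045)&(W[:,:,2]<.075)&(W[:,:,0]>.46)&(W[:,:,0]<.7)&(abs(W[:,:,1]+.1)<.22)&(h[:,:,1]<70)
n,l,st,c=cv2.connectedComponentsWithStats(m.astype(np.uint8));i=1+np.argmax(st[1:,4])
k=cv2.findContours((l==i).astype(np.uint8),0,2)[0];k=max(k,key=len)[:,0]
P=np.array([px('top',u,v,z=.059)[:2] for u,v in k]);print('white face',cv2.minAreaRect((P*1000).astype(np.float32)))
for cu,cv in((280,403),(397,409),(338,406)): print('handle',px('top',150+cu/3.2,90+cv/3.2,z=.05).round(4))
for q in((166,341),(519,372),(530,203),(183,165)): print('corner',px('top',150+q[0]/3.2,90+q[1]/3.2,z=.059).round(4))
E
```

```text
white face ((574.3805541992188, -111.10275268554688), (347.00506591796875, 165.08189392089844), 83.0910873413086)
handle [ 0.4421 -0.0404  0.05  ]
handle [ 0.4333 -0.1567  0.05  ]
handle [ 0.4378 -0.098   0.05  ]
corner [0.5058 0.0712 0.059 ]
corner [ 0.4666 -0.279   0.059 ]
corner [ 0.6373 -0.2974  0.059 ]
corner [0.6835 0.0522 0.059 ]
```

The hinge agrees to 2 mm from three sources (handle, white face, screws): about (0.664,-0.124). So the door was about 9° ajar at the start. Now I'll grasp red.

```bash
cat >> h.py <<'E'
CA=np.radians(-7.0); CX=np.array([np.cos(CA),np.sin(CA)]); CY=np.array([-CX[1],CX[0]])
SM=np.array([.5154,-.1053])
def scr(i): return SM+(.111-.074*i)*CY
def over(i,z=.12,yaw=None,back=.047): # tcp target with hole over screw i
    q=scr(i)+back*CX; to(q[0],q[1],z,yaw)
E
python3 -m inch '[{"x":0.16,"y":0,"z":0.8,"yaw":0},{"x":0.15,"y":0,"z":0.8,"yaw":0},{"x":0,"y":0,"z":0.8,"yaw":0},{"x":0,"y":0,"z":0.8,"yaw":0},{"x":0,"y":0,"z":0.6,"yaw":0}]' |sed -n 2,3p
python3 -c "
from h import *
to(0.5585,.207,.024,-169.6)"
```

```text
tcp_pos: [0.5633, 0.2096, 0.0335]
eef_rot: [-179.1, 1.7, -169.0]
tcp [0.5633 0.2096 0.0335] rot [-179.07    1.67 -168.97] F [ 0.8 -0.3  1.2] w 0.0389 t 9.6
units x,y,z,yaw: [ 0.22 -0.06  0.37] 0.16 -> rows>= 0.4
```

```bash

python3 -m inch '[{"x":0.3,"y":-0.06,"z":0.25,"yaw":0.1},{"x":0,"y":0,"z":0.2,"yaw":0},{"x":0,"y":0,"z":0,"yaw":0}]' |sed -n 2,3p
python3 -m inch '[{"x":0,"y":0,"z":0,"yaw":0},{"x":0,"y":0,"z":0,"yaw":0},{"x":0,"y":0,"z":0,"yaw":0},{"x":0,"y":0,"z":0,"yaw":0}]' -1 30
python3 -c "
from h import *
to(0.5585,.207,.024,-169.6)"
```

```text
tcp_pos: [0.5559, 0.2056, 0.021]
eef_rot: [-179.0, 1.5, -169.2]
time_s: 10.13
tcp_pos: [0.5575, 0.2067, 0.0243]
eef_rot: [-179.1, 1.8, -169.1]
contact_force: [-0.1, 0.2, -2.1]
gripper_width: 0.02
tcp [0.5575 0.2067 0.0243] rot [-179.08    1.79 -169.13] F [-0.1  0.2 -2.1] w 0.02 t 10.1
units x,y,z,yaw: [-0.04  0.    0.01] 0.12 -> rows>= 0.1
```

Gripped (20 mm). I'll lift it and plan the move to screw 2.

```bash

python3 -m inch '[{"x":0,"y":0,"z":-0.6,"yaw":0.8},{"x":0,"y":0,"z":-0.9,"yaw":0.9},{"x":0,"y":0,"z":-0.9,"yaw":0.9},{"x":0,"y":0,"z":-0.9,"yaw":0.9},{"x":0,"y":0,"z":-0.9,"yaw":0.9}]' - 40
python3 -c "
from h import *
over(2,.13,173)"
```

```text
time_s: 10.55
tcp_pos: [0.5506, 0.2052, 0.1274]
eef_rot: [-179.2, 1.5, 172.6]
contact_force: [0.1, 0.2, -1.6]
gripper_width: 0.0199
tcp [0.5506 0.2052 0.1274] rot [-179.24    1.47  172.58] F [ 0.1  0.2 -1.6] w 0.0199 t 10.6
units x,y,z,yaw: [ -2.1  -13.96   0.14] -0.11 -> rows>= 14.0
```

```bash

python3 -m inch '[{"x":-0.15,"y":-1,"z":-0.4,"yaw":0},{"x":-0.15,"y":-1,"z":-0.2,"yaw":0},{"x":-0.15,"y":-1,"z":0,"yaw":0},{"x":-0.15,"y":-1,"z":0,"yaw":0},{"x":-0.15,"y":-1,"z":0,"yaw":0}]' |sed -n 2,3p
python3 -m inch '[{"x":-0.15,"y":-1,"z":0,"yaw":0},{"x":-0.15,"y":-1,"z":0,"yaw":0},{"x":-0.15,"y":-1,"z":0,"yaw":0},{"x":-0.15,"y":-1,"z":0,"yaw":0},{"x":-0.15,"y":-1,"z":0,"yaw":0}]' |sed -n 2,3p
python3 -m inch '[{"x":-0.15,"y":-0.9,"z":0,"yaw":0},{"x":-0.15,"y":-0.7,"z":0,"yaw":0},{"x":0,"y":-0.5,"z":0,"yaw":0},{"x":0,"y":0,"z":0,"yaw":0}]' |sed -n 2,3p
python3 -c "
from h import *
over(2,.12,173)"
```

```text
tcp_pos: [0.5555, 0.0811, 0.1526]
eef_rot: [-179.7, 2.1, 172.7]
tcp_pos: [0.5568, -0.0514, 0.155]
eef_rot: [-179.8, 2.1, 172.8]
tcp_pos: [0.556, -0.1114, 0.1556]
eef_rot: [-179.8, 2.1, 172.6]
tcp [ 0.556  -0.1114  0.1556] rot [-179.8     2.06  172.55] F [-0.   0.6 -1.8] w 0.0194 t 11.7
units x,y,z,yaw: [-0.2  -1.43  1.44] -0.11 -> rows>= 1.4
```

```bash

python3 -m inch '[{"x":-0.1,"y":-0.7,"z":0.4,"yaw":-0.1},{"x":-0.1,"y":-0.7,"z":0.4,"yaw":0},{"x":0,"y":0,"z":0.4,"yaw":0},{"x":0,"y":0,"z":0,"yaw":0}]' |sed -n 2,3p
python3 - <<'E'
from h import *
over(2,.112,173)
p,d=shot('top','t4');q,_=shot('side','s4')
a=cv2.resize(p[150:230,200:330,::-1],None,fx=4.5,fy=4.5,interpolation=cv2.INTER_CUBIC)
for k in range(4):
    u,v=proj('top',[*scr(k),.073]);cv2.circle(a,(int((u-200)*4.5),int((v-150)*4.5)),2,(255,0,255),-1)
u,v=proj('side',[*scr(2),.07]);u,v=int(u),int(v);b=cv2.resize(q[v-30:v+30,u-45:u+45,::-1],None,fx=4.5,fy=4.5,interpolation=cv2.INTER_CUBIC)
c=np.zeros((600,600,3),np.uint8);c[:a.shape[0],:a.shape[1]]=a[:,:600];
hh=min(600-a.shape[0],b.shape[0]);c[a.shape[0]:a.shape[0]+hh,:b.shape[1]]=b[:hh];cv2.imwrite('pics/c4.png',c)
E
```

```text
tcp_pos: [0.5578, -0.1481, 0.1258]
eef_rot: [-179.8, 2.2, 172.9]
tcp [ 0.5578 -0.1481  0.1258] rot [-179.85    2.19  172.87] F [-1.3 -0.3 -2.3] w 0.0198 t 12.1
units x,y,z,yaw: [0.03 0.01 0.55] -0.03 -> rows>= 0.6
```

View pics/c4.png

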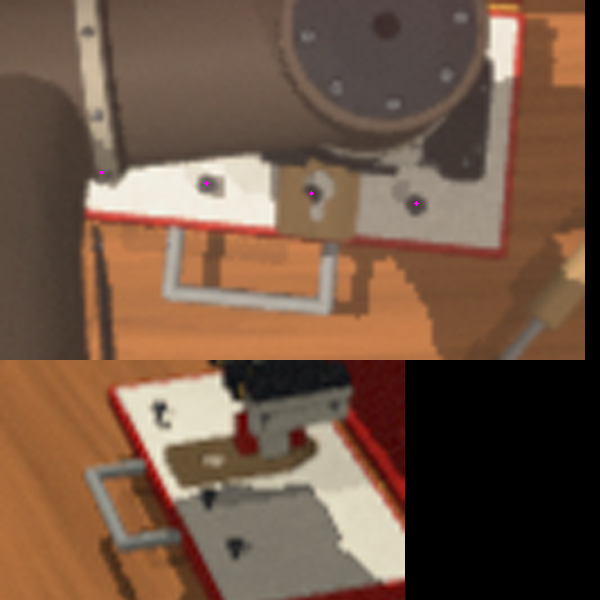

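The hole (round part at (316,188)) lies over screw 2's head (311,193), and the offset is explained by height parallax. Going down.

```bash

python3 -m inch '[{"x":0,"y":0,"z":0.6,"yaw":0},{"x":0,"y":0,"z":0.6,"yaw":0},{"x":0,"y":0,"z":0.2,"yaw":0},{"x":0,"y":0,"z":0.1,"yaw":0}]'
python3 -c "
from h import *
over(2,.083,173)"
```

```text
time_s: 12.48
tcp_pos: [0.5653, -0.146, 0.0955]
eef_rot: [-179.8, 2.9, 173.3]
contact_force: [-2.7, -2.9, 7.9]
gripper_width: 0.0196
tcp [ 0.5653 -0.146   0.0955] rot [-179.76    2.87  173.29] F [-2.7 -2.9  7.9] w 0.0196 t 12.5
units x,y,z,yaw: [ 0.32 -0.1   0.48] 0.07 -> rows>= 0.5
```

```bash

python3 -m inch '[{"x":0.1,"y":-0.05,"z":-0.5,"yaw":0},{"x":0.2,"y":-0.05,"z":0,"yaw":0},{"x":0,"y":0,"z":0,"yaw":0}]'
python3 -c "
from h import *
over(2,.083,173)"
```

```text
time_s: 12.73
tcp_pos: [0.5576, -0.1456, 0.1093]
eef_rot: [-179.7, 2.9, 173.5]
contact_force: [-0.1, 0.5, -1.0]
gripper_width: 0.0198
tcp [ 0.5576 -0.1456  0.1093] rot [-179.74    2.92  173.46] F [-0.1  0.5 -1. ] w 0.0198 t 12.7
units x,y,z,yaw: [ 0.04 -0.08  1.05] 0.12 -> rows>= 1.1
```

```bash

python3 -m inch '[{"x":0.12,"y":-0.08,"z":0.4,"yaw":0.1},{"x":0.1,"y":0,"z":0.4,"yaw":0},{"x":0.06,"y":0,"z":0.2,"yaw":0}]'
python3 -c "
from h import *
over(2,.083,173)"
```

```text
time_s: 12.98
tcp_pos: [0.5529, -0.1459, 0.0845]
eef_rot: [-179.8, 3.2, 173.1]
contact_force: [-1.0, -0.2, 0.2]
gripper_width: 0.0197
tcp [ 0.5529 -0.1459  0.0845] rot [-179.83    3.22  173.08] F [-1.  -0.2  0.2] w 0.0197 t 13.0
units x,y,z,yaw: [-0.19 -0.05  0.07] 0.02 -> rows>= 0.2
```

```bash

python3 -m inch '[{"x":-0.35,"y":-0.05,"z":0.03,"yaw":0},{"x":-0.35,"y":0,"z":0.03,"yaw":0},{"x":-0.3,"y":0,"z":0.03,"yaw":0}]'
python3 - <<'E'
from h import *
over(2,.083,173,.067)
p,d=shot('top','t5');q,_=shot('side','s5')
E
```

```text
time_s: 13.23
tcp_pos: [0.5657, -0.15, 0.0827]
eef_rot: [-179.7, 2.0, 173.0]
contact_force: [-35.1, 19.0, 37.3]
gripper_width: 0.0197
tcp [ 0.5657 -0.15    0.0827] rot [-179.7     2.    172.99] F [-35.1  19.   37.3] w 0.0197 t 13.2
units x,y,z,yaw: [-0.47  0.05  0.  ] -0.0 -> rows>= 0.5
```

```bash

python3 -m inch '[{"x":0.15,"y":0.05,"z":-0.08,"yaw":0},{"x":0,"y":0,"z":0,"yaw":0}]'
python3 - <<'E'
from h import *
over(2,.083,173,.067)
p=cv2.imread('pics/t5.png');a=cv2.resize(p[170:215,235:315],None,fx=8,fy=8,interpolation=cv2.INTER_CUBIC)
cv2.imwrite('pics/c5.png',a)
E
```

```text
time_s: 13.5
tcp_pos: [0.5598, -0.1479, 0.0838]
eef_rot: [-179.7, 1.8, 172.9]
contact_force: [0.1, 0.9, -2.2]
gripper_width: 0.0195
tcp [ 0.5598 -0.1479  0.0838] rot [-179.7     1.8   172.94] F [ 0.1  0.9 -2.2] w 0.0195 t 13.5
units x,y,z,yaw: [-0.71 -0.01  0.06] -0.01 -> rows>= 0.7
```

View pics/c5.png

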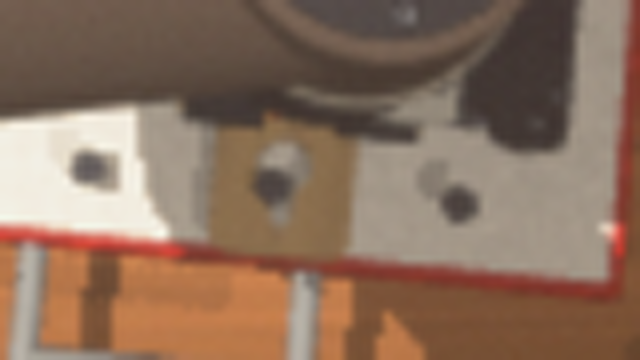

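```bash

python3 -m inch '[{"x":0,"y":0.12,"z":-0.04,"yaw":0},{"x":0,"y":0.03,"z":0,"yaw":0}]' | sed -n 2,4p
python3 -m inch '[{"x":-0.25,"y":0,"z":0.02,"yaw":0},{"x":-0.25,"y":0,"z":0.02,"yaw":0}]' | sed -n 2,4p
python3 - <<'E'
from h import *
over(2,.083,173,.067)
E
```

```text
tcp_pos: [0.5605, -0.144, 0.0841]
eef_rot: [-179.7, 1.8, 172.9]
contact_force: [0.3, 0.6, -2.0]
tcp_pos: [0.5734, -0.1452, 0.083]
eef_rot: [-179.7, 1.8, 173.0]
contact_force: [1.2, -0.4, -2.5]
tcp [ 0.5734 -0.1452  0.083 ] rot [-179.7     1.81  172.95] F [ 1.2 -0.4 -2.5] w 0.0196 t 13.8
units x,y,z,yaw: [-0.18 -0.18  0.01] -0.01 -> rows>= 0.2
```

```bash

python3 -m inch '[{"x":-0.25,"y":0,"z":0.02,"yaw":0},{"x":-0.15,"y":0,"z":0.02,"yaw":0}]' | sed -n 2,4p
python3 - <<'E'
from h import *
over(2,.083,173,.067)
E
```

```text
tcp_pos: [0.5783, -0.1461, 0.0823]
eef_rot: [-179.6, 1.0, 172.9]
contact_force: [-25.8, 15.1, 32.0]
tcp [ 0.5783 -0.1461  0.0823] rot [-179.64    1.03  172.9 ] F [-25.8  15.1  32. ] w 0.0203 t 14.0
units x,y,z,yaw: [ 0.01 -0.17 -0.03] -0.03 -> rows>= 0.2
```

```bash

python3 -m inch '[{"x":0.02,"y":0,"z":-0.03,"yaw":0},{"x":0,"y":0,"z":0,"yaw":0},{"x":0,"y":0,"z":0,"yaw":0},{"x":0,"y":0,"z":0,"yaw":0}]' -0.1 | tail -4
python3 -m inch '[{"x":0,"y":0,"z":-0.8,"yaw":0},{"x":0,"y":0,"z":-1,"yaw":0},{"x":0,"y":0,"z":-1,"yaw":0},{"x":0,"y":1,"z":-1,"yaw":0},{"x":0,"y":1,"z":-1,"yaw":0}]' | tail -4
python3 -m inch '[{"x":0,"y":1,"z":-0.5,"yaw":0},{"x":0,"y":1,"z":0,"yaw":0},{"x":0,"y":1,"z":0,"yaw":0},{"x":0,"y":1,"z":0,"yaw":0},{"x":0,"y":1,"z":0,"yaw":0}]' | tail -4
python3 -m inch '[{"x":0.2,"y":1,"z":0,"yaw":0},{"x":0.2,"y":1,"z":0,"yaw":0},{"x":0.2,"y":1,"z":0,"yaw":0},{"x":0.2,"y":1,"z":0,"yaw":0},{"x":0.2,"y":1,"z":0,"yaw":0}]' | tail -4
python3 - <<'E'
from h import *
p,d=shot('top','t6')
for k,v in blocks(p,d).items():
    for b in v: print(k,*b)
a=cv2.resize(p[150:215,215:315,::-1],None,fx=8,fy=8,interpolation=cv2.INTER_CUBIC);cv2.imwrite('pics/c6.png',a)
to(.4655,.2965,.12,-163.7)
E
```

```text
tcp_pos: [0.5806, -0.1463, 0.0833]
eef_rot: [-179.6, 1.1, 172.9]
contact_force: [-0.3, -0.8, 0.6]
gripper_width: 0.0379
tcp_pos: [0.583, -0.0984, 0.1992]
eef_rot: [-179.5, 0.4, 172.6]
contact_force: [0.9, 0.4, 0.3]
gripper_width: 0.0392
tcp_pos: [0.6056, 0.0303, 0.2203]
eef_rot: [-179.7, 1.3, 172.4]
contact_force: [-0.2, 0.6, -0.6]
gripper_width: 0.0394
tcp_pos: [0.6, 0.1643, 0.2191]
eef_rot: [-179.8, 1.6, 172.4]
contact_force: [0.8, 0.4, 1.0]
gripper_width: 0.0395
yellow 108 [350, 184, 11, 18] [ 0.5095 -0.4238  0.0418] [ 0.5092 -0.4244] [20. 57.] 160.3
green 80 [103, 203, 10, 16] [0.4699 0.3761 0.0428] [0.47   0.3763] [53. 18.] -156.3
blue 88 [128, 203, 9, 17] [0.4655 0.2967 0.0417] [0.4646 0.2974] [55. 18.] -163.7
tcp [0.6003 0.1681 0.2188] rot [-179.82    1.6   172.51] F [0.9 1.7 1.2] w 0.0396 t 15.6
units x,y,z,yaw: [6.12 4.4  3.77] -5.95 -> rows>= 6.1
```

View pics/c6.png

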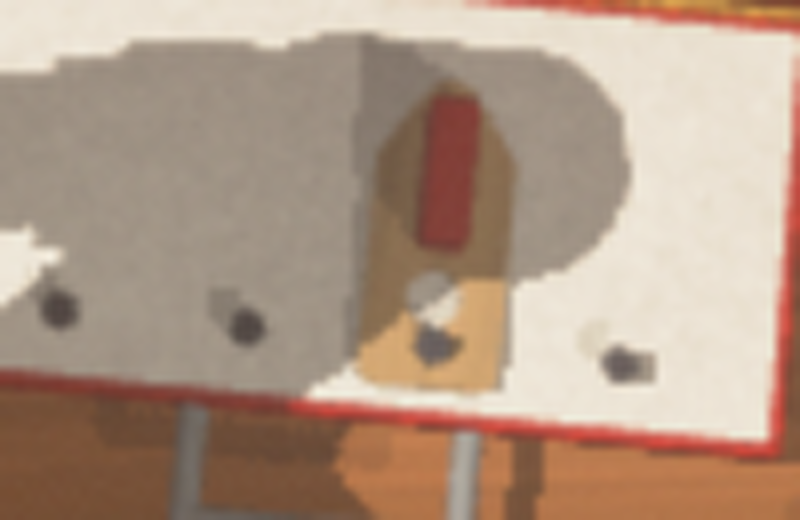

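Red hangs on screw 2: head at (437,343) at the far end of the slot, empty hole at (432,292). The other templates haven't moved. Next is blue.

```bash

python3 -m inch '[{"x":0.9,"y":0.5,"z":0.3,"yaw":0},{"x":1,"y":0.6,"z":0.4,"yaw":0},{"x":1,"y":0.6,"z":0.4,"yaw":0},{"x":1,"y":0.6,"z":0.4,"yaw":0},{"x":1,"y":0.6,"z":0.4,"yaw":0}]' | sed -n 2,3p
python3 -m inch '[{"x":0.5,"y":0.4,"z":0.4,"yaw":-1},{"x":0,"y":0,"z":0.4,"yaw":-1},{"x":0,"y":0,"z":0.4,"yaw":-1},{"x":0,"y":0,"z":0.2,"yaw":-1},{"x":0,"y":0,"z":0,"yaw":-1}]' | sed -n 2,3p
python3 - <<'E'
from h import *
to(.465,.297,.06,-163.7)
for u,v in((222.5,188.5),(245.9,190.75),(269.6,192.9),(292.75,195.4)): print(px('top',u,v,z=.075).round(4))
print([scr(i).round(4) for i in range(4)])
E
```

```text
tcp_pos: [0.4925, 0.2609, 0.1665]
eef_rot: [180.0, 2.0, 172.4]
tcp_pos: [0.4786, 0.2775, 0.1277]
eef_rot: [-179.4, 1.9, -166.4]
tcp [0.4786 0.2775 0.1277] rot [-179.37    1.9  -166.44] F [ 0.6  0.4 -0.2] w 0.0393 t 16.5
units x,y,z,yaw: [0.44 0.91 2.69] -0.69 -> rows>= 2.7
[0.5283 0.0046 0.075 ]
[ 0.5195 -0.0688  0.075 ]
[ 0.511  -0.1432  0.075 ]
[ 0.5014 -0.2161  0.075 ]
[array([0.5289, 0.0049]), array([ 0.5199, -0.0686]), array([ 0.5109, -0.142 ]), array([ 0.5019, -0.2155])]
```

```bash

python3 -m inch '[{"x":0.3,"y":0.35,"z":0.5,"yaw":-0.35},{"x":0.1,"y":0.35,"z":0.5,"yaw":-0.35},{"x":0.1,"y":0.2,"z":0.5,"yaw":0},{"x":0.1,"y":0,"z":0.5,"yaw":0},{"x":0.1,"y":0,"z":0.4,"yaw":0}]' | sed -n 2,3p
python3 - <<'E'
from h import *
to(.465,.297,.024,-163.7)
E
```

```text
tcp_pos: [0.4612, 0.2987, 0.0666]
eef_rot: [-179.5, 2.3, -163.1]
tcp [0.4612 0.2987 0.0666] rot [-179.47    2.29 -163.13] F [-0.4 -0.3  0.3] w 0.0394 t 16.9
units x,y,z,yaw: [-0.06 -0.09  1.71] 0.14 -> rows>= 1.7
```

```bash

python3 -m inch '[{"x":0,"y":-0.08,"z":0.6,"yaw":0.1},{"x":0.05,"y":0,"z":0.6,"yaw":0},{"x":0,"y":0,"z":0.3,"yaw":0},{"x":0,"y":0,"z":0,"yaw":0}]' | sed -n 2,3p
python3 - <<'E'
from h import *
to(.465,.297,.024,-163.7)
E
```

```text
tcp_pos: [0.4628, 0.2972, 0.0255]
eef_rot: [-179.5, 2.3, -163.5]
tcp [0.4628 0.2972 0.0255] rot [-179.47    2.3  -163.49] F [-0.3  0.   1.2] w 0.0395 t 17.2
units x,y,z,yaw: [-0.08 -0.03  0.07] 0.05 -> rows>= 0.1
```

```bash

python3 -m inch '[{"x":-0.08,"y":0,"z":0.05,"yaw":0},{"x":0,"y":0,"z":0,"yaw":0},{"x":0,"y":0,"z":0,"yaw":0},{"x":0,"y":0,"z":0,"yaw":0}]' -1 30 | tail -4
python3 -m inch '[{"x":0,"y":0,"z":-0.6,"yaw":0},{"x":0,"y":0,"z":-1,"yaw":0},{"x":0,"y":0,"z":-1,"yaw":0},{"x":0,"y":0,"z":-1,"yaw":-1},{"x":0,"y":0,"z":-1,"yaw":-1}]' - 40 | sed -n 2,5p
python3 -m inch '[{"x":0,"y":0,"z":0,"yaw":-1},{"x":0,"y":0,"z":0,"yaw":-1},{"x":0,"y":0,"z":0,"yaw":-1},{"x":0,"y":0,"z":0,"yaw":-1},{"x":0,"y":0,"z":0,"yaw":-1}]' | sed -n 2,3p
python3 -m inch '[{"x":0,"y":0,"z":0,"yaw":-1},{"x":0,"y":0,"z":0,"yaw":-1},{"x":0,"y":0,"z":0,"yaw":-1},{"x":0,"y":0,"z":0,"yaw":-1},{"x":0,"y":0,"z":0,"yaw":-1}]' | sed -n 2,3p
python3 -m inch '[{"x":0,"y":0,"z":0,"yaw":-1},{"x":0,"y":0,"z":0,"yaw":-1},{"x":0,"y":0,"z":0,"yaw":-1},{"x":0,"y":0,"z":0,"yaw":-1},{"x":0,"y":0,"z":0,"yaw":-1}]' | sed -n 2,3p
python3 -m inch '[{"x":0,"y":0,"z":0,"yaw":-1},{"x":0,"y":0,"z":0,"yaw":-1},{"x":0,"y":0,"z":0,"yaw":-1},{"x":0,"y":0,"z":0,"yaw":-1},{"x":0,"y":0,"z":0,"yaw":-1}]' | sed -n 2,3p
python3 -m inch '[{"x":0,"y":0,"z":0,"yaw":-1},{"x":0,"y":0,"z":0,"yaw":-1},{"x":0,"y":0,"z":0,"yaw":-1},{"x":0,"y":0,"z":0,"yaw":-1},{"x":0,"y":0,"z":0,"yaw":-1}]' | sed -n 2,3p
python3 -m inch '[{"x":0,"y":0,"z":0,"yaw":-1},{"x":0,"y":0,"z":0,"yaw":-1},{"x":0,"y":0,"z":0,"yaw":-1},{"x":0,"y":0,"z":0,"yaw":-1},{"x":0,"y":0,"z":0,"yaw":-1}]' | sed -n 2,3p
sed -i 's/^def over.*/def over(i,z=.12,yaw=None,back=.047,b=.0035):/; s/q=scr(i)+back\*CX/q=scr(i)+back*CX+b*CY/' h.py
python3 - <<'E'
from h import *
over(1,.15,-7)
E
```

```text
tcp_pos: [0.4663, 0.299, 0.0257]
eef_rot: [-179.5, 2.4, -163.5]
contact_force: [-0.2, 0.9, -0.9]
gripper_width: 0.02
tcp_pos: [0.4587, 0.2955, 0.1408]
eef_rot: [-179.0, 1.8, -155.4]
contact_force: [0.2, -0.3, -2.2]
gripper_width: 0.0195
tcp_pos: [0.4608, 0.2983, 0.1519]
eef_rot: [-178.5, 2.2, -134.4]
tcp_pos: [0.46, 0.2978, 0.1546]
eef_rot: [-177.8, 1.8, -113.4]
tcp_pos: [0.4592, 0.2972, 0.1569]
eef_rot: [-177.3, 1.1, -92.4]
tcp_pos: [0.4584, 0.2966, 0.1591]
eef_rot: [-177.0, 0.2, -71.4]
tcp_pos: [0.4575, 0.296, 0.1614]
eef_rot: [-177.0, -0.8, -50.5]
tcp_pos: [0.4567, 0.2953, 0.1637]
eef_rot: [-177.3, -1.8, -29.5]
tcp [0.4567 0.2953 0.1637] rot [-177.33   -1.79  -29.48] F [ 0.1 -0.  -1.1] w 0.0199 t 20.5
units x,y,z,yaw: [11.03 10.61  0.4 ] -5.62 -> rows>= 11.0
```

```bash

python3 -m inch '[{"x":0.9,"y":0.9,"z":0,"yaw":0},{"x":1,"y":0.95,"z":0,"yaw":0},{"x":1,"y":0.95,"z":0,"yaw":0},{"x":1,"y":0.95,"z":0,"yaw":0},{"x":1,"y":0.95,"z":0,"yaw":0}]' | sed -n 2,3p
python3 -m inch '[{"x":1,"y":0.95,"z":0,"yaw":0},{"x":1,"y":0.95,"z":0,"yaw":0},{"x":1,"y":0.95,"z":0,"yaw":0},{"x":1,"y":0.95,"z":0,"yaw":0},{"x":0.5,"y":0.5,"z":0,"yaw":0}]' | sed -n 2,3p
python3 -m inch '[{"x":0,"y":0,"z":0,"yaw":-1},{"x":0,"y":0,"z":0,"yaw":-1},{"x":0,"y":0,"z":0,"yaw":-1},{"x":0,"y":0,"z":0,"yaw":-1},{"x":0,"y":0,"z":0,"yaw":-1}]' | sed -n 2,3p
python3 - <<'E'
from h import *
over(1,.13,-7)
E
```

```text
tcp_pos: [0.5069, 0.1337, 0.1645]
eef_rot: [-177.0, -1.9, -28.6]
tcp_pos: [0.5552, -0.0238, 0.1656]
eef_rot: [-176.7, -2.0, -28.6]
tcp_pos: [0.555, -0.0305, 0.1671]
eef_rot: [-177.6, -3.1, -8.4]
tcp [ 0.555  -0.0305  0.1671] rot [-177.61   -3.1    -8.43] F [ 0.9  0.1 -0.9] w 0.02 t 21.7
units x,y,z,yaw: [0.63 1.59 1.46] -0.36 -> rows>= 1.6
```

```bash

python3 -m inch '[{"x":0.25,"y":0.5,"z":0.3,"yaw":-0.3},{"x":0.25,"y":0.5,"z":0.4,"yaw":0},{"x":0.1,"y":0.5,"z":0.4,"yaw":0},{"x":0,"y":0,"z":0.2,"yaw":0}]' | sed -n 2,3p
python3 - <<'E'
from h import *
over(1,.115,-7)
p,d=shot('top','t7')
a=cv2.resize(p[150:225,195:295,::-1],None,fx=8,fy=8,interpolation=cv2.INTER_CUBIC);cv2.imwrite('pics/c7.png',a)
E
```

```text
tcp_pos: [0.5681, -0.0691, 0.1368]
eef_rot: [-177.5, -3.5, -6.8]
tcp [ 0.5681 -0.0691  0.1368] rot [-177.54   -3.5    -6.78] F [-0.5  0.3 -1.7] w 0.0197 t 22.1
units x,y,z,yaw: [-0.09  0.11  0.86] 0.06 -> rows>= 0.9
```

View pics/c7.png

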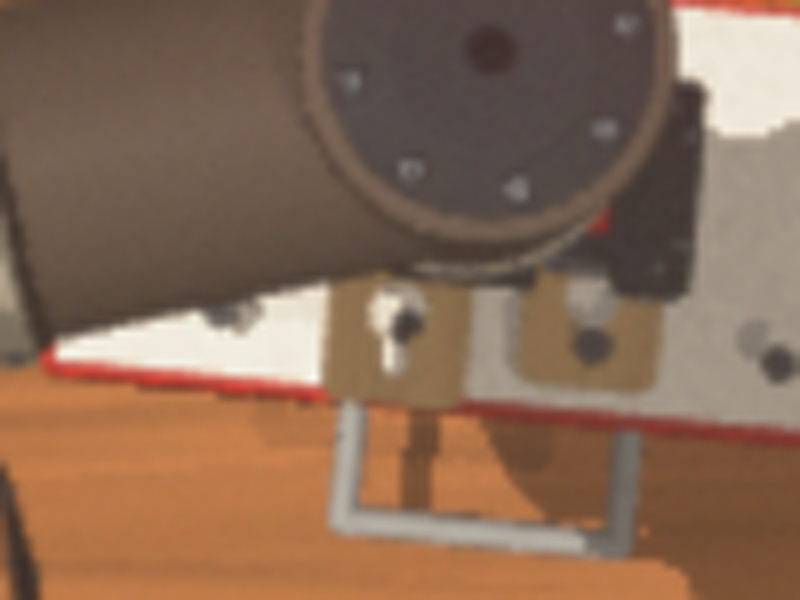

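```bash

python3 -m inch '[{"x":-0.08,"y":0.15,"z":0.4,"yaw":0.05},{"x":-0.07,"y":0.05,"z":0.4,"yaw":0},{"x":-0.07,"y":0,"z":0.3,"yaw":0}]' | sed -n 2,4p
python3 -c "
from h import *
over(1,.083,-7,b=.001)"
```

```text
tcp_pos: [0.5644, -0.0714, 0.1087]
eef_rot: [-177.5, -3.7, -7.1]
contact_force: [-0.3, -0.3, -1.4]
tcp [ 0.5644 -0.0714  0.1087] rot [-177.46   -3.68   -7.05] F [-0.3 -0.3 -1.4] w 0.0198 t 22.4
units x,y,z,yaw: [0.03 0.11 1.03] -0.01 -> rows>= 1.0
```

```bash

python3 -m inch '[{"x":0.03,"y":0.1,"z":0.3,"yaw":0},{"x":0.0,"y":0.03,"z":0.3,"yaw":0},{"x":0,"y":0,"z":0.15,"yaw":0}]' - 25| sed -n 2,4p
python3 -c "
from h import *
over(1,.083,-7,b=.001)"
```

```text
tcp_pos: [0.5663, -0.0734, 0.0879]
eef_rot: [-177.5, -3.7, -6.9]
contact_force: [2.1, -1.0, 5.0]
tcp [ 0.5663 -0.0734  0.0879] rot [-177.46   -3.74   -6.94] F [ 2.1 -1.   5. ] w 0.0198 t 22.6
units x,y,z,yaw: [0.  0.  0.2] 0.01 -> rows>= 0.2
```

```bash

python3 -m inch '[{"x":0,"y":0,"z":0.15,"yaw":0},{"x":0.2,"y":0,"z":0.05,"yaw":0},{"x":0.25,"y":0,"z":0,"yaw":0}]' - 25| sed -n 2,4p
python3 -c "
from h import *
over(1,.083,-7,back=.067,b=.001)"
```

```text
tcp_pos: [0.5771, -0.0742, 0.0852]
eef_rot: [-177.5, -3.7, -6.8]
contact_force: [0.2, 0.5, -1.9]
tcp [ 0.5771 -0.0742  0.0852] rot [-177.53   -3.68   -6.82] F [ 0.2  0.5 -1.9] w 0.0198 t 22.9
units x,y,z,yaw: [0.38 0.02 0.11] 0.04 -> rows>= 0.4
```

Slid 11 mm without force; I'll continue until it seats.

```bash

python3 -m inch '[{"x":0.25,"y":0,"z":0.03,"yaw":0},{"x":0.2,"y":0,"z":0.03,"yaw":0}]' | sed -n 2,4p
python3 -c "
from h import *
over(1,.083,-7,back=.067,b=.001)"
```

```text
tcp_pos: [0.5882, -0.0752, 0.0848]
eef_rot: [-177.5, -3.6, -6.8]
contact_force: [-7.8, 2.9, 14.0]
tcp [ 0.5882 -0.0752  0.0848] rot [-177.54   -3.6    -6.8 ] F [-7.8  2.9 14. ] w 0.0197 t 23.0
units x,y,z,yaw: [-0.07  0.03  0.07] 0.05 -> rows>= 0.1
```

```bash

python3 -m inch '[{"x":0.1,"y":0,"z":0,"yaw":0}]' | sed -n 2,4p
python3 -m inch '[{"x":0,"y":0,"z":-0.02,"yaw":0},{"x":0,"y":0,"z":0,"yaw":0},{"x":0,"y":0,"z":0,"yaw":0},{"x":0,"y":0,"z":0,"yaw":0}]' -0.1 | tail -4
python3 -m inch '[{"x":0,"y":0,"z":-0.8,"yaw":0},{"x":0,"y":0,"z":-1,"yaw":0},{"x":0,"y":0,"z":-1,"yaw":0},{"x":0,"y":0,"z":-1,"yaw":0},{"x":0,"y":1,"z":-1,"yaw":0}]' | tail -4
python3 -m inch '[{"x":0,"y":1,"z":-1,"yaw":0},{"x":0,"y":1,"z":0,"yaw":0},{"x":0,"y":1,"z":0,"yaw":0},{"x":0,"y":1,"z":0,"yaw":0},{"x":0,"y":1,"z":0,"yaw":0}]' | tail -4
python3 -m inch '[{"x":0,"y":1,"z":0,"yaw":0},{"x":0,"y":1,"z":0,"yaw":0},{"x":0,"y":1,"z":0,"yaw":0},{"x":0,"y":1,"z":0,"yaw":0},{"x":0,"y":1,"z":0,"yaw":0}]' | tail -4
python3 - <<'E'
from h import *
p,d=shot('top','t8')
for k,v in blocks(p,d).items():
    for b in v: print(k,*b)
a=cv2.resize(p[150:225,195:295,::-1],None,fx=8,fy=8,interpolation=cv2.INTER_CUBIC);cv2.imwrite('pics/c8.png',a)
to(.5095,-.424,.12,-20)
E
```

```text
tcp_pos: [0.5886, -0.0754, 0.0848]
eef_rot: [-177.6, -3.3, -6.8]
contact_force: [-16.0, 8.1, 17.3]
tcp_pos: [0.5893, -0.075, 0.0846]
eef_rot: [-177.5, -3.3, -6.8]
contact_force: [0.4, 0.6, 0.4]
gripper_width: 0.0376
tcp_pos: [0.5767, -0.1026, 0.1999]
eef_rot: [-177.7, -2.6, -6.7]
contact_force: [0.7, -0.0, -0.8]
gripper_width: 0.0396
tcp_pos: [0.565, -0.2318, 0.23]
eef_rot: [-177.7, -3.5, -6.4]
contact_force: [0.3, 0.1, -0.1]
gripper_width: 0.0399
tcp_pos: [0.5511, -0.3629, 0.225]
eef_rot: [-177.8, -3.7, -6.4]
contact_force: [0.5, 0.2, -0.0]
gripper_width: 0.0394
yellow 104 [350, 184, 11, 18] [ 0.5097 -0.4241  0.0419] [ 0.5092 -0.4239] [21. 57.] 159.7
green 59 [104, 202, 10, 17] [0.4705 0.377  0.0427] [0.4702 0.3762] [54. 15.] -158.7
tcp [ 0.5504 -0.3666  0.2243] rot [-177.82   -3.66   -6.49] F [ 2.  -2.7  1.4] w 0.0395 t 24.7
units x,y,z,yaw: [-1.63  2.62  3.98] 3.38 -> rows>= 4.0
```

View pics/c8.png

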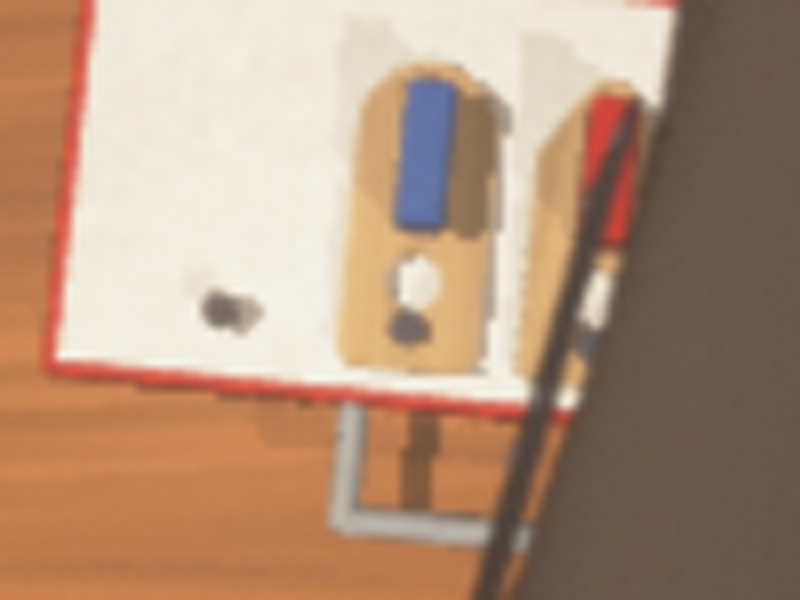

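Blue hangs on screw 1 (head (408,328) at the slot end, empty hole (415,280)), and red is still seated. Now yellow: block at top (355,192), wooden plate, keyhole towards the robot. The pink and white look-alikes are elsewhere.

```bash

python3 -m inch '[{"x":-0.4,"y":0.6,"z":0.6,"yaw":0},{"x":-0.4,"y":0.6,"z":0.6,"yaw":0},{"x":-0.4,"y":0.6,"z":0.6,"yaw":0},{"x":-0.4,"y":0.6,"z":0.6,"yaw":0},{"x":0,"y":0,"z":0.6,"yaw":1}]' | sed -n 2,3p
python3 -m inch '[{"x":0,"y":0,"z":0.6,"yaw":1},{"x":0,"y":0,"z":0.5,"yaw":1},{"x":0,"y":0,"z":0,"yaw":0.2}]' | sed -n 2,3p
python3 -c "
from h import *
to(.5095,-.424,.024,-20.2)"
```

```text
tcp_pos: [0.5097, -0.4267, 0.1443]
eef_rot: [-177.8, -3.9, -10.6]
tcp_pos: [0.5091, -0.4269, 0.1111]
eef_rot: [-177.1, -3.3, -20.2]
tcp [ 0.5091 -0.4269  0.1111] rot [-177.1    -3.25  -20.18] F [-0.2  0.6  0.2] w 0.0393 t 25.4
units x,y,z,yaw: [-0.22  0.06  3.48] 0.0 -> rows>= 3.5
```

```bash

python3 -m inch '[{"x":-0.15,"y":0,"z":0.7,"yaw":0},{"x":-0.1,"y":0,"z":0.8,"yaw":0},{"x":-0.1,"y":0,"z":0.8,"yaw":0},{"x":-0.1,"y":0,"z":0.7,"yaw":0},{"x":0,"y":0,"z":0.2,"yaw":0}]' | sed -n 2,4p
python3 -c "
from h import *
to(.5095,-.424,.024,-20.2)"
```

```text
tcp_pos: [0.507, -0.4228, 0.0319]
eef_rot: [-177.3, -3.6, -19.7]
contact_force: [-1.2, 0.8, -0.6]
tcp [ 0.507  -0.4228  0.0319] rot [-177.26   -3.65  -19.72] F [-1.2  0.8 -0.6] w 0.0392 t 25.8
units x,y,z,yaw: [0.09 0.03 0.32] 0.12 -> rows>= 0.3
```

```bash

python3 -m inch '[{"x":0.05,"y":0.03,"z":0.25,"yaw":0.1},{"x":0,"y":0,"z":0.05,"yaw":0},{"x":0,"y":0,"z":0,"yaw":0}]' | sed -n 2,4p
python3 -m inch '[{"x":0,"y":0,"z":0,"yaw":0},{"x":0,"y":0,"z":0,"yaw":0},{"x":0,"y":0,"z":0,"yaw":0},{"x":0,"y":0,"z":0,"yaw":0}]' -1 30 | tail -4
python3 -m inch '[{"x":0,"y":0,"z":-0.6,"yaw":0},{"x":0,"y":0,"z":-1,"yaw":0},{"x":0,"y":0,"z":-1,"yaw":-0.5},{"x":0,"y":0,"z":-1,"yaw":-1},{"x":0,"y":0,"z":-1,"yaw":-1}]' - 40 | sed -n 2,5p
python3 -c "
from h import *
over(3,.13,-7)"
```

```text
tcp_pos: [0.5097, -0.4243, 0.0248]
eef_rot: [-177.3, -3.6, -20.0]
contact_force: [0.2, 1.1, -0.0]
tcp_pos: [0.5118, -0.4256, 0.0285]
eef_rot: [-177.3, -3.9, -19.9]
contact_force: [-0.4, -0.7, 1.9]
gripper_width: 0.0198
tcp_pos: [0.4986, -0.4256, 0.1409]
eef_rot: [-177.8, -3.7, -9.7]
contact_force: [0.4, -0.2, -1.3]
gripper_width: 0.0202
tcp [ 0.4986 -0.4256  0.1409] rot [-177.8    -3.69   -9.74] F [ 0.4 -0.2 -1.3] w 0.0202 t 26.8
units x,y,z,yaw: [ 0.55 -8.51  0.8 ] -0.68 -> rows>= 8.5
```

```bash

python3 -m inch '[{"x":0.1,"y":-0.8,"z":-0.3,"yaw":-0.5},{"x":0.1,"y":-1,"z":0,"yaw":-0.2},{"x":0.1,"y":-1,"z":0,"yaw":0},{"x":0.1,"y":-1,"z":0,"yaw":0},{"x":0.1,"y":-1,"z":0,"yaw":0}]' | sed -n 2,3p
python3 -m inch '[{"x":0.1,"y":-1,"z":0,"yaw":0},{"x":0.1,"y":-1,"z":0,"yaw":0},{"x":0,"y":-0.6,"z":0.2,"yaw":0},{"x":0,"y":0,"z":0.2,"yaw":0}]' | sed -n 2,3p
python3 -c "
from h import *
over(3,.12,-7,back=.049,b=.002)"
```

```text
tcp_pos: [0.5271, -0.311, 0.1632]
eef_rot: [-178.3, -4.5, -6.8]
tcp_pos: [0.5417, -0.2402, 0.1585]
eef_rot: [-178.3, -4.8, -6.7]
tcp [ 0.5417 -0.2402  0.1585] rot [-178.26   -4.83   -6.71] F [ 0.9 -0.1 -2.1] w 0.0201 t 27.6
units x,y,z,yaw: [ 0.13 -0.82  1.58] 0.07 -> rows>= 1.6
```

```bash

python3 -m inch '[{"x":0,"y":-0.45,"z":0.4,"yaw":0},{"x":0,"y":-0.3,"z":0.4,"yaw":0},{"x":0,"y":0,"z":0.3,"yaw":0},{"x":0,"y":0,"z":0,"yaw":0}]' | sed -n 2,3p
python3 - <<'E'
from h import *
over(3,.115,-7,back=.049,b=.002)
p,d=shot('top','t9')
a=cv2.resize(p[150:225,235:335,::-1],None,fx=8,fy=8,interpolation=cv2.INTER_CUBIC);cv2.imwrite('pics/c9.png',a)
E
```

```text
tcp_pos: [0.5461, -0.2197, 0.1305]
eef_rot: [-178.3, -4.9, -6.6]
tcp [ 0.5461 -0.2197  0.1305] rot [-178.25   -4.89   -6.58] F [-1.1 -0.4 -0.6] w 0.0196 t 27.9
units x,y,z,yaw: [ 0.13 -0.01  0.63] 0.11 -> rows>= 0.6
```

View pics/c9.png

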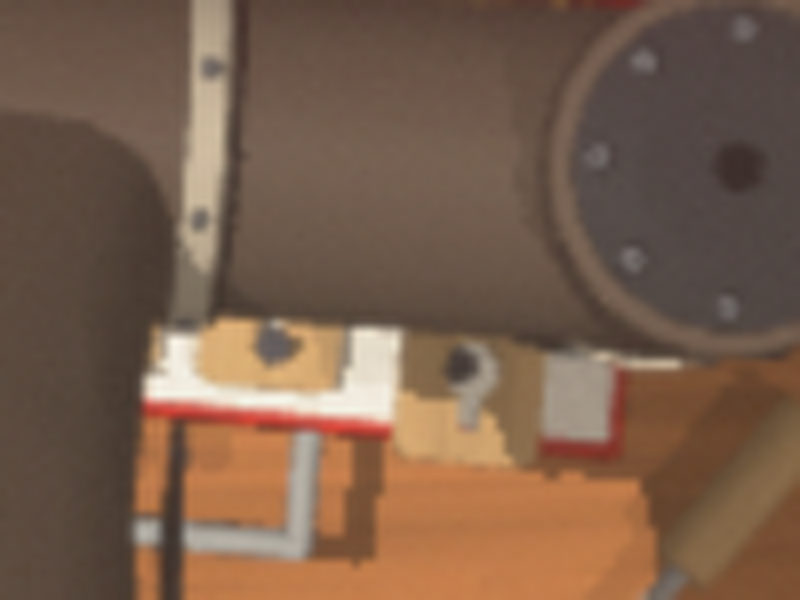

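```bash

python3 -m inch '[{"x":0.05,"y":0,"z":0.4,"yaw":0.05},{"x":0.05,"y":0,"z":0.4,"yaw":0.05},{"x":-0.03,"y":0,"z":0.4,"yaw":0}]' - 25| sed -n 2,4p
python3 -c "
from h import *
over(3,.0875,-7,back=.049,b=.002)"
```

```text
tcp_pos: [0.5527, -0.2217, 0.1018]
eef_rot: [-178.3, -5.2, -7.1]
contact_force: [0.3, 0.4, -1.5]
tcp [ 0.5527 -0.2217  0.1018] rot [-178.26   -5.18   -7.1 ] F [ 0.3  0.4 -1.5] w 0.0199 t 28.2
units x,y,z,yaw: [-0.14 -0.06  0.57] -0.03 -> rows>= 0.6
```

```bash

python3 -m inch '[{"x":-0.14,"y":-0.05,"z":0.25,"yaw":0},{"x":-0.05,"y":0,"z":0.3,"yaw":0},{"x":0,"y":0,"z":0.1,"yaw":0}]' | sed -n 2,4p
python3 -c "
from h import *
over(3,.0875,-7,back=.049,b=.002)"
```

```text
tcp_pos: [0.55, -0.2198, 0.0842]
eef_rot: [-178.3, -5.2, -7.1]
contact_force: [-13.4, 10.8, 37.2]
tcp [ 0.55   -0.2198  0.0842] rot [-178.28   -5.2    -7.1 ] F [-13.4  10.8  37.2] w 0.0202 t 28.4
units x,y,z,yaw: [ 0.04 -0.02 -0.13] -0.02 -> rows>= 0.1
```

```bash

python3 -m inch '[{"x":0,"y":0,"z":-0.1,"yaw":0},{"x":0.2,"y":0,"z":0,"yaw":0},{"x":0.25,"y":0,"z":0,"yaw":0}]' | sed -n 2,4p
python3 -c "
from h import *
over(3,.0865,-7,back=.069,b=.002)"
```

```text
tcp_pos: [0.5604, -0.2211, 0.0876]
eef_rot: [-178.3, -5.2, -7.1]
contact_force: [-0.5, -0.2, -4.1]
tcp [ 0.5604 -0.2211  0.0876] rot [-178.28   -5.2    -7.08] F [-0.5 -0.2 -4.1] w 0.02 t 28.7
units x,y,z,yaw: [ 0.4  -0.02  0.08] -0.02 -> rows>= 0.4
```

```bash

python3 -m inch '[{"x":0.25,"y":0,"z":0.03,"yaw":0},{"x":0.2,"y":0,"z":0.03,"yaw":0},{"x":0.08,"y":0,"z":0,"yaw":0}]' | sed -n 2,4p
python3 -c "
from h import *
over(3,.0865,-7,back=.069,b=.002)"
```

```text
tcp_pos: [0.573, -0.2228, 0.0852]
eef_rot: [-178.3, -4.8, -7.1]
contact_force: [-13.9, 6.7, 15.7]
tcp [ 0.573  -0.2228  0.0852] rot [-178.28   -4.85   -7.11] F [-13.9   6.7  15.7] w 0.0197 t 28.9
units x,y,z,yaw: [-0.1  -0.03 -0.06] -0.03 -> rows>= 0.1
```

```bash

python3 -m inch '[{"x":-0.01,"y":0,"z":-0.02,"yaw":0},{"x":0,"y":0,"z":0,"yaw":0},{"x":0,"y":0,"z":0,"yaw":0},{"x":0,"y":0,"z":0,"yaw":0}]' -0.1 | tail -4
python3 -m inch '[{"x":0,"y":0,"z":-0.8,"yaw":0},{"x":0,"y":0,"z":-1,"yaw":0},{"x":0,"y":0,"z":-1,"yaw":0},{"x":0,"y":0,"z":-1,"yaw":0},{"x":0,"y":-1,"z":-1,"yaw":0}]' | sed -n 2,3p
python3 -m inch '[{"x":0,"y":-1,"z":-1,"yaw":0},{"x":0,"y":-1,"z":0,"yaw":0},{"x":0,"y":-1,"z":0,"yaw":0},{"x":0,"y":-1,"z":0,"yaw":0},{"x":0,"y":-1,"z":0,"yaw":0}]' | sed -n 2,3p
python3 -m inch '[{"x":0,"y":-1,"z":0,"yaw":0},{"x":0,"y":-1,"z":0,"yaw":0},{"x":-0.2,"y":-1,"z":0,"yaw":0},{"x":-0.2,"y":-1,"z":0,"yaw":0},{"x":-0.2,"y":-1,"z":0,"yaw":0}]' | sed -n 2,3p
python3 -m inch '[{"x":-0.4,"y":-1,"z":0,"yaw":0},{"x":-0.4,"y":-1,"z":0,"yaw":0},{"x":-0.4,"y":-1,"z":0,"yaw":0},{"x":-0.4,"y":-1,"z":0,"yaw":0},{"x":-0.4,"y":-1,"z":0,"yaw":0}]' | sed -n 2,3p
python3 -m inch '[{"x":-0.6,"y":-1,"z":0,"yaw":0},{"x":-0.6,"y":-1,"z":0,"yaw":0},{"x":-0.6,"y":-1,"z":0,"yaw":0},{"x":-0.6,"y":-1,"z":0,"yaw":0},{"x":-0.6,"y":-1,"z":0,"yaw":0}]' | sed -n 2,3p
python3 - <<'E'
from h import *
p,d=shot('top','t10')
for k,v in blocks(p,d).items():
    for b in v: print(k,*b)
a=cv2.resize(p[145:245,95:315,::-1],None,fx=3.6,fy=3.6,interpolation=cv2.INTER_CUBIC);cv2.imwrite('pics/c10.png',a)
to(.470,.376,.12,-156)
E
```

```text
tcp_pos: [0.5744, -0.2232, 0.0847]
eef_rot: [-178.3, -4.8, -7.1]
contact_force: [-0.0, 0.2, 0.7]
gripper_width: 0.0378
tcp_pos: [0.5642, -0.2024, 0.2022]
eef_rot: [-178.3, -4.2, -7.3]
tcp_pos: [0.5822, -0.0765, 0.2425]
eef_rot: [-178.2, -5.3, -7.5]
tcp_pos: [0.5852, 0.0561, 0.2478]
eef_rot: [-178.1, -5.6, -7.6]
tcp_pos: [0.5516, 0.1937, 0.2487]
eef_rot: [-177.9, -5.9, -7.6]
tcp_pos: [0.4916, 0.3349, 0.2473]
eef_rot: [-177.6, -6.1, -7.6]
tcp [0.4907 0.3388 0.2472] rot [-177.51   -6.15   -7.52] F [-0.3  3.5 -0.8] w 0.0391 t 31.4
units x,y,z,yaw: [-1.55 -1.15  5.01] 37.12 -> rows>= 37.1
```

View pics/c10.png

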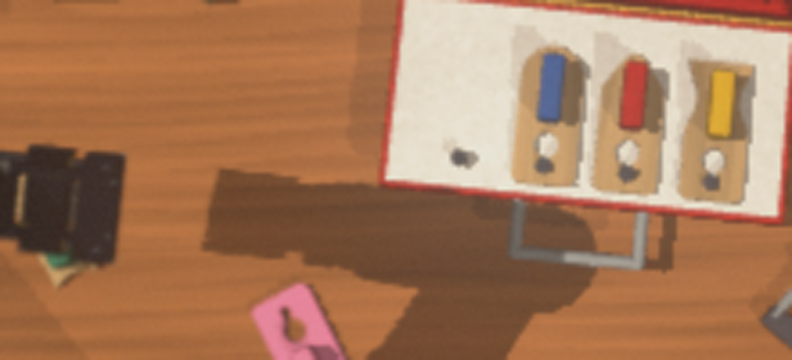

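Blue, red and yellow are seated on screws 1, 2 and 3: heads at (545,165), (628,174), (712,182), with the holes empty. Screw 0 at (462,157) is free. Green is mostly under the gripper; next I'll turn towards it.

```bash

python3 -m inch '[{"x":-0.5,"y":-0.5,"z":0.2,"yaw":0},{"x":-0.5,"y":-0.3,"z":0.2,"yaw":0},{"x":-0.3,"y":0,"z":0.3,"yaw":1},{"x":0,"y":0,"z":0.2,"yaw":1},{"x":0,"y":0,"z":0.2,"yaw":1}]' | sed -n 2,3p
python3 -m inch '[{"x":0,"y":0,"z":0.2,"yaw":1},{"x":0,"y":0,"z":0.2,"yaw":1},{"x":0,"y":0,"z":0.2,"yaw":1},{"x":0,"y":0,"z":0.2,"yaw":1},{"x":0,"y":0,"z":0.2,"yaw":1}]' | sed -n 2,3p
python3 -m inch '[{"x":0,"y":0,"z":0.2,"yaw":1},{"x":0,"y":0,"z":0.2,"yaw":1},{"x":0,"y":0,"z":0.2,"yaw":1},{"x":0,"y":0,"z":0.2,"yaw":1},{"x":0,"y":0,"z":0.2,"yaw":1}]' | sed -n 2,3p
python3 -m inch '[{"x":0,"y":0,"z":0,"yaw":1},{"x":0,"y":0,"z":0,"yaw":1},{"x":0,"y":0,"z":0,"yaw":1},{"x":0,"y":0,"z":0,"yaw":1},{"x":0,"y":0,"z":0,"yaw":1}]' | sed -n 2,3p
python3 -m inch '[{"x":0,"y":0,"z":0,"yaw":1},{"x":0,"y":0,"z":0,"yaw":1},{"x":0,"y":0,"z":0,"yaw":1},{"x":0,"y":0,"z":0,"yaw":1},{"x":0,"y":0,"z":0,"yaw":1}]' | sed -n 2,3p
python3 -m inch '[{"x":0,"y":0,"z":0,"yaw":1},{"x":0,"y":0,"z":0,"yaw":1},{"x":0,"y":0,"z":0,"yaw":1},{"x":0,"y":0,"z":0,"yaw":1},{"x":0,"y":0,"z":0,"yaw":1}]' | sed -n 2,3p
python3 -m inch '[{"x":0,"y":0,"z":0,"yaw":1},{"x":0,"y":0,"z":0,"yaw":1},{"x":0,"y":0,"z":0,"yaw":1},{"x":0,"y":0,"z":0,"yaw":1},{"x":0,"y":0,"z":0,"yaw":1}]' | sed -n 2,3p
python3 - <<'E'
from h import *
p,d=shot('top','t11');q,e=shot('side','s11')
for k,v in blocks(p,d).items():
    for b in v: print(k,*b)
print('side')
for k,v in blocks(q,e,n='side').items():
    for b in v: print(k,*b)
to(.470,.376,.07,-156)
E
```

```text
tcp_pos: [0.4622, 0.3707, 0.2184]
eef_rot: [-175.9, -5.6, -19.5]
tcp_pos: [0.4654, 0.3733, 0.1935]
eef_rot: [-173.9, -3.7, -40.5]
tcp_pos: [0.4694, 0.3755, 0.1687]
eef_rot: [-172.7, -1.1, -61.3]
tcp_pos: [0.4699, 0.3759, 0.1679]
eef_rot: [-172.8, 1.6, -82.2]
tcp_pos: [0.4709, 0.377, 0.169]
eef_rot: [-173.7, 4.4, -103.1]
tcp_pos: [0.4719, 0.3781, 0.1702]
eef_rot: [-175.7, 6.6, -124.1]
tcp_pos: [0.4729, 0.3792, 0.1715]
eef_rot: [-178.5, 7.9, -145.3]
side
red 177 [301, 228, 36, 17] [ 0.7003 -0.3037  0.0437] [ 0.6939 -0.2961] [ 64. 128.] 165.2
red 136 [257, 239, 49, 11] [ 0.5529 -0.2876  0.0493] [ 0.5546 -0.2833] [ 21. 176.] 173.1
tcp [0.4729 0.3792 0.1715] rot [-178.47    7.9  -145.16] F [-0.3 -0.5 -0.4] w 0.0392 t 34.4
units x,y,z,yaw: [0.72 0.07 4.  ] 2.71 -> rows>= 4.0
```

The tool tilt has crept up to 8°, and it seems to depend on the direction of motion. I'll run a brief test of which moves reduce it.

```bash

python3 -m inch '[{"x":0,"y":0,"z":-1,"yaw":0.5},{"x":0,"y":0,"z":-1,"yaw":0.5},{"x":0,"y":0,"z":-1,"yaw":0.5},{"x":0,"y":0,"z":-1,"yaw":0.5},{"x":0,"y":0,"z":-1,"yaw":0.5}]' | sed -n 2,3p
python3 -m inch '[{"x":1,"y":0,"z":0,"yaw":0},{"x":1,"y":0,"z":0,"yaw":0},{"x":1,"y":0,"z":0,"yaw":0},{"x":1,"y":0,"z":0,"yaw":0},{"x":1,"y":0,"z":0,"yaw":0}]' | sed -n 2,3p
python3 -m inch '[{"x":-1,"y":0,"z":0,"yaw":0},{"x":-1,"y":0,"z":0,"yaw":0},{"x":-1,"y":0,"z":0,"yaw":0},{"x":-1,"y":0,"z":0,"yaw":0},{"x":-1,"y":0,"z":0,"yaw":0}]' | sed -n 2,3p
python3 -m inch '[{"x":0,"y":0,"z":1,"yaw":0},{"x":0,"y":0,"z":1,"yaw":0},{"x":0,"y":0,"z":1,"yaw":0},{"x":0,"y":0,"z":1,"yaw":0},{"x":0,"y":0,"z":1,"yaw":0}]' | sed -n 2,3p
```

```text
tcp_pos: [0.4551, 0.3695, 0.2931]
eef_rot: [-179.5, 7.5, -154.8]
tcp_pos: [0.345, 0.319, 0.2834]
eef_rot: [-179.8, 8.2, -154.2]
tcp_pos: [0.4497, 0.37, 0.3036]
eef_rot: [180.0, 8.4, -152.8]
tcp_pos: [0.4748, 0.3852, 0.1836]
eef_rot: [179.8, 9.3, -152.0]
```

```bash

python3 -c "
from h import *
to(.470,.376,.055,-156)"
python3 -m inch '[{"x":0.1,"y":0.1,"z":0.9,"yaw":0.5},{"x":-0.1,"y":0.1,"z":1,"yaw":0.5},{"x":-0.1,"y":0.1,"z":1,"yaw":0},{"x":-0.1,"y":0,"z":1,"yaw":0},{"x":-0.1,"y":0,"z":0.7,"yaw":0}]' | sed -n 2,4p
python3 -c "
from h import *
to(.470,.376,.024,-156)"
```

```text
tcp [0.4748 0.3852 0.1836] rot [ 179.76    9.29 -151.96] F [0.3 0.2 0.2] w 0.0392 t 36.1
units x,y,z,yaw: [ 1.17 -0.25  5.02] 1.01 -> rows>= 5.0
tcp_pos: [0.4953, 0.4046, 0.0656]
eef_rot: [179.1, 9.3, -155.3]
contact_force: [-0.7, -0.1, -0.1]
tcp [0.4953 0.4046 0.0656] rot [ 179.13    9.34 -155.32] F [-0.7 -0.1 -0.1] w 0.0396 t 36.5
units x,y,z,yaw: [ 1.65 -0.64  1.41] 0.17 -> rows>= 1.6
```

```bash

python3 -m inch '[{"x":0.8,"y":-0.3,"z":-0.1,"yaw":0.1},{"x":0.8,"y":-0.3,"z":-0.1,"yaw":0},{"x":0.1,"y":0,"z":0,"yaw":0}]' | sed -n 2,4p
python3 -c "
from h import *
to(.470,.376,.024,-156)"
```

```text
tcp_pos: [0.4619, 0.3709, 0.0562]
eef_rot: [179.4, 8.9, -155.2]
contact_force: [-0.7, -0.8, -0.4]
tcp [0.4619 0.3709 0.0562] rot [ 179.44    8.92 -155.23] F [-0.7 -0.8 -0.4] w 0.0393 t 36.8
units x,y,z,yaw: [-0.18  0.04  1.33] 0.19 -> rows>= 1.3
```

```bash

python3 -m inch '[{"x":-0.1,"y":0.04,"z":0.5,"yaw":0.15},{"x":0,"y":0,"z":0.5,"yaw":0},{"x":0,"y":0,"z":0.3,"yaw":0},{"x":0,"y":0,"z":0,"yaw":0}]' | sed -n 2,4p
python3 -c "
from h import *
to(.470,.376,.024,-156)"
```

```text
tcp_pos: [0.4685, 0.3762, 0.0248]
eef_rot: [179.3, 9.1, -155.2]
contact_force: [0.3, -0.4, -0.8]
tcp [0.4685 0.3762 0.0248] rot [ 179.33    9.08 -155.23] F [ 0.3 -0.4 -0.8] w 0.0396 t 37.1
units x,y,z,yaw: [-0.05 -0.03  0.04] 0.19 -> rows>= 0.2
```

```bash

python3 -m inch '[{"x":0,"y":0,"z":0.05,"yaw":0},{"x":0,"y":0,"z":0,"yaw":0},{"x":0,"y":0,"z":0,"yaw":0},{"x":0,"y":0,"z":0,"yaw":0}]' -1 30 | tail -4
python3 -m inch '[{"x":0,"y":0,"z":-0.6,"yaw":0},{"x":0,"y":0,"z":-1,"yaw":0},{"x":0,"y":0,"z":-1,"yaw":-0.5},{"x":0,"y":0,"z":-0.5,"yaw":-1},{"x":0,"y":0,"z":-0.1,"yaw":-1}]' - 40 | sed -n 2,5p
python3 -m inch '[{"x":0,"y":0,"z":0,"yaw":-1},{"x":0,"y":0,"z":0,"yaw":-1},{"x":0,"y":0,"z":0,"yaw":-1},{"x":0,"y":0,"z":0,"yaw":-1},{"x":0,"y":0,"z":0,"yaw":-1}]' | sed -n 2,3p
python3 -m inch '[{"x":0,"y":0,"z":0,"yaw":-1},{"x":0,"y":0,"z":0,"yaw":-1},{"x":0,"y":0,"z":0,"yaw":-1},{"x":0,"y":0,"z":0,"yaw":-1},{"x":0,"y":0,"z":0,"yaw":-1}]' | sed -n 2,3p
python3 -m inch '[{"x":0,"y":0,"z":0,"yaw":-1},{"x":0,"y":0,"z":0,"yaw":-1},{"x":0,"y":0,"z":0,"yaw":-1},{"x":0,"y":0,"z":0,"yaw":-1},{"x":0,"y":0,"z":0,"yaw":-1}]' | sed -n 2,3p
python3 -m inch '[{"x":0,"y":0,"z":0,"yaw":-1},{"x":0,"y":0,"z":0,"yaw":-1},{"x":0,"y":0,"z":0,"yaw":-1},{"x":0,"y":0,"z":0,"yaw":-1},{"x":0,"y":0,"z":0,"yaw":-1}]' | sed -n 2,3p
python3 -m inch '[{"x":0,"y":0,"z":0,"yaw":-1},{"x":0,"y":0,"z":0,"yaw":-1},{"x":0,"y":0,"z":0,"yaw":-1},{"x":0,"y":0,"z":0,"yaw":-1},{"x":0,"y":0,"z":0,"yaw":-1}]' | sed -n 2,3p
python3 -m inch '[{"x":0,"y":0,"z":0,"yaw":-1},{"x":0,"y":0,"z":0,"yaw":-1},{"x":0,"y":0,"z":0,"yaw":-1},{"x":0,"y":0,"z":0,"yaw":-1},{"x":0,"y":0,"z":0,"yaw":-1}]' | tail -5
python3 -c "
from h import *
over(0,.15,-7,b=.002)"
```

```text
tcp_pos: [0.4695, 0.3772, 0.0246]
eef_rot: [179.3, 9.2, -155.1]
contact_force: [-0.4, 0.8, -0.9]
gripper_width: 0.0201
tcp_pos: [0.4568, 0.3693, 0.1059]
eef_rot: [-179.0, 8.9, -144.7]
contact_force: [0.0, 0.1, -0.9]
gripper_width: 0.0198
tcp_pos: [0.4567, 0.3702, 0.111]
eef_rot: [-175.9, 8.3, -123.4]
tcp_pos: [0.456, 0.3696, 0.1126]
eef_rot: [-173.2, 6.4, -102.3]
tcp_pos: [0.4552, 0.369, 0.114]
eef_rot: [-171.4, 3.6, -81.3]
tcp_pos: [0.4544, 0.3682, 0.1154]
eef_rot: [-170.6, 0.3, -60.5]
tcp_pos: [0.4536, 0.3676, 0.1168]
eef_rot: [-171.1, -3.0, -39.7]
time_s: 40.35
tcp_pos: [0.4529, 0.3669, 0.1182]
eef_rot: [-172.7, -6.0, -18.8]
contact_force: [0.0, -0.2, -1.5]
gripper_width: 0.0196
tcp [0.4529 0.3669 0.1182] rot [-172.69   -5.95  -18.82] F [ 0.  -0.2 -1.5] w 0.0196 t 40.4
units x,y,z,yaw: [ 9.46 12.12 -1.85] -2.95 -> rows>= 12.1
```

Flipping with a tilted tool pitches the template, so I'll set it flat on the bench here and regrip it level before carrying it.

```bash

python3 -m inch '[{"x":0,"y":0,"z":0.5,"yaw":-1},{"x":0,"y":0,"z":0.6,"yaw":-1},{"x":0,"y":0,"z":0.6,"yaw":-0.9},{"x":0,"y":0,"z":0.5,"yaw":0}]' | tail -5
python3 -c "
from h import *
to(.455,.367,.026,-7)"
```

```text
time_s: 40.68
tcp_pos: [0.4616, 0.3739, 0.0675]
eef_rot: [-173.7, -7.6, -6.3]
contact_force: [-0.0, -0.7, -2.0]
gripper_width: 0.0198
tcp [0.4616 0.3739 0.0675] rot [-173.67   -7.59   -6.34] F [-0.  -0.7 -2. ] w 0.0198 t 40.7
units x,y,z,yaw: [-0.45  0.48  1.57] 0.17 -> rows>= 1.6
```

```bash

python3 -m inch '[{"x":-0.1,"y":0,"z":0.5,"yaw":0.1},{"x":0,"y":0,"z":0.3,"yaw":0},{"x":0,"y":0,"z":0.3,"yaw":0}]' - 15| tail -5
python3 -m inch '[{"x":0,"y":0,"z":0.2,"yaw":0},{"x":0,"y":0,"z":0.2,"yaw":0}]' | tail -5
```

```text
time_s: 40.93
tcp_pos: [0.4638, 0.3775, 0.0395]
eef_rot: [-173.5, -7.6, -6.7]
contact_force: [2.0, 0.1, 3.3]
gripper_width: 0.0198
time_s: 41.1
tcp_pos: [0.4662, 0.3793, 0.0298]
eef_rot: [-173.5, -7.7, -6.6]
contact_force: [2.0, -0.8, 2.7]
gripper_width: 0.02
```

```bash

python3 -m inch '[{"x":0,"y":0,"z":0.15,"yaw":0},{"x":0,"y":0,"z":0.05,"yaw":0},{"x":0,"y":0,"z":0,"yaw":0}]' -0.35| tail -5
python3 -m inch '[{"x":0,"y":0,"z":0,"yaw":0},{"x":0,"y":0,"z":0,"yaw":0},{"x":0,"y":0,"z":0,"yaw":0}]' -1 20| tail -5
python3 -c "
from h import *
p,d=shot('side','s12')
cv2.imwrite('pics/c12.png',cv2.resize(p[145:225,150:260,::-1],None,fx=6,fy=6,interpolation=cv2.INTER_CUBIC))"
```

```text
time_s: 41.35
tcp_pos: [0.4669, 0.3798, 0.024]
eef_rot: [-173.5, -7.7, -6.7]
contact_force: [-0.8, 0.2, 0.0]
gripper_width: 0.0271
time_s: 41.6
tcp_pos: [0.4667, 0.3791, 0.0248]
eef_rot: [-173.5, -7.7, -6.7]
contact_force: [-1.3, -3.8, 6.9]
gripper_width: 0.0209
```

View pics/c12.png

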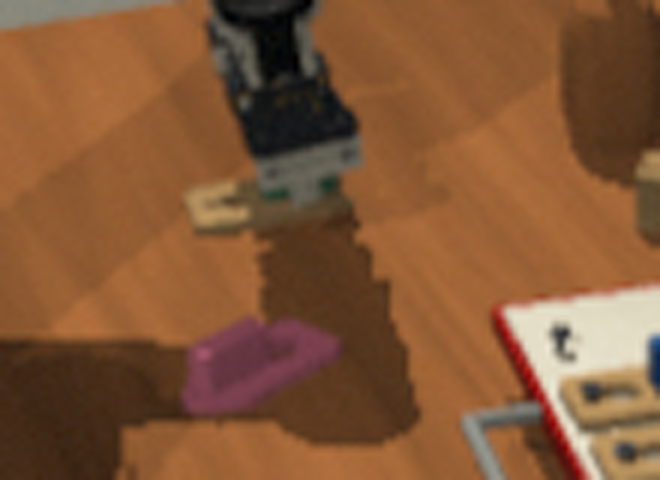

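Green lies flat with its keyhole end at (215,205), towards the robot, and is regripped at mid-block. Lifting and carrying it to screw 0.

```bash

python3 -m inch '[{"x":0,"y":0,"z":-0.6,"yaw":0},{"x":0,"y":0,"z":-1,"yaw":0},{"x":0,"y":0,"z":-1,"yaw":0},{"x":0,"y":0,"z":-1,"yaw":0},{"x":0,"y":0,"z":-1,"yaw":0}]' - 25| tail -4
python3 -c "
from h import *
over(0,.14,-7,b=.002)"
```

```text
tcp_pos: [0.4467, 0.3628, 0.1358]
eef_rot: [-174.3, -7.2, -6.7]
contact_force: [1.5, 0.6, -1.7]
gripper_width: 0.0196
tcp [0.4467 0.3628 0.1358] rot [-174.27   -7.23   -6.69] F [ 1.5  0.6 -1.7] w 0.0196 t 42.1
units x,y,z,yaw: [ 6.78 13.77 -0.69] 0.08 -> rows>= 13.8
```

```bash

python3 -m inch '[{"x":0.5,"y":0.9,"z":-0.2,"yaw":0},{"x":0.5,"y":1,"z":-0.1,"yaw":0},{"x":0.5,"y":1,"z":-0.1,"yaw":0},{"x":0.5,"y":1,"z":-0.1,"yaw":0},{"x":0.5,"y":1,"z":-0.1,"yaw":0}]' | sed -n 2,3p
python3 -m inch '[{"x":0.5,"y":1,"z":-0.1,"yaw":0},{"x":0.5,"y":1,"z":-0.1,"yaw":0},{"x":0.5,"y":1,"z":0,"yaw":0},{"x":0.5,"y":1,"z":0,"yaw":0},{"x":0.5,"y":1,"z":0,"yaw":0}]' | sed -n 2,3p
python3 -m inch '[{"x":0.5,"y":0.9,"z":0,"yaw":0},{"x":0.3,"y":0.8,"z":0,"yaw":0},{"x":0,"y":0.2,"z":0,"yaw":0}]' | tail -4
python3 -c "
from h import *
over(0,.125,-7,b=.002)"
```

```text
tcp_pos: [0.4943, 0.2356, 0.1548]
eef_rot: [-173.6, -7.6, -6.2]
tcp_pos: [0.5429, 0.0981, 0.1557]
eef_rot: [-173.4, -7.6, -6.2]
tcp_pos: [0.5586, 0.0432, 0.1529]
eef_rot: [-173.4, -7.6, -6.3]
contact_force: [-0.1, 0.2, -1.3]
gripper_width: 0.0198
tcp [0.5586 0.0432 0.1529] rot [-173.38   -7.59   -6.33] F [-0.1  0.2 -1.3] w 0.0198 t 43.1
units x,y,z,yaw: [0.72 1.73 1.03] 0.17 -> rows>= 1.7
```

```bash

python3 -m inch '[{"x":0.3,"y":0.6,"z":0.3,"yaw":0.15},{"x":0.25,"y":0.6,"z":0.3,"yaw":0},{"x":0,"y":0.5,"z":0.3,"yaw":0},{"x":0,"y":0,"z":0,"yaw":0}]' | sed -n 2,3p
python3 - <<'E'
from h import *
over(0,.12,-7,b=-.001)
p,d=shot('top','t13')
a=cv2.resize(p[160:225,195:270,::-1],None,fx=8,fy=8,interpolation=cv2.INTER_CUBIC);cv2.imwrite('pics/c13.png',a)
print(proj('top',[*scr(0),.075]))
E
```

```text
tcp_pos: [0.5701, -0.0011, 0.1271]
eef_rot: [-173.2, -7.5, -7.2]
tcp [ 0.5701 -0.0011  0.1271] rot [-173.22   -7.49   -7.16] F [-1.2  0.2 -2.2] w 0.02 t 43.5
units x,y,z,yaw: [0.18 0.04 0.31] -0.04 -> rows>= 0.3
(np.float64(222.41730793174318), np.float64(188.31439238828216))
```

View pics/c13.png

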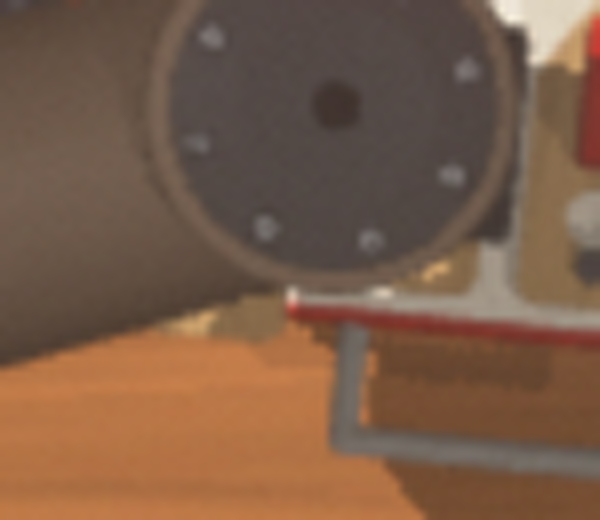

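```bash

python3 -m inch '[{"x":0.18,"y":0.04,"z":0.1,"yaw":0},{"x":0,"y":0,"z":0,"yaw":0}]' | sed -n 2,3p
python3 - <<'E'
from h import *
over(0,.12,-7,b=-.001)
p,d=shot('side','s14')
u,v=proj('side',[*scr(0),.075]);print(u,v)
u0,v0=int(u)-35,int(v)-30
a=cv2.resize(p[v0:v0+55,u0:u0+80,::-1],None,fx=9,fy=9,interpolation=cv2.INTER_CUBIC)
cv2.circle(a,(int((u-u0+.5)*9),int((v-v0+.5)*9)),3,(255,0,255),-1);cv2.imwrite('pics/c14.png',a)
# where hole top rim would project if aligned: hole centre at z=.12-.024+.009
for z in(.105,.112): print(z,[(x-o+.5)*9 for x,o in zip(proj('side',[*scr(0),z]),(u0,v0))])
print('+10mm robotward',[(x-o+.5)*9 for x,o in zip(proj('side',[*(scr(0)-.01*CX),.107]),(u0,v0))])
E
```

```text
tcp_pos: [0.5757, -0.0009, 0.1266]
eef_rot: [-173.2, -7.6, -7.1]
tcp [ 0.5757 -0.0009  0.1266] rot [-173.19   -7.59   -7.14] F [-0.1  0.   0.1] w 0.0198 t 43.7
units x,y,z,yaw: [-0.04  0.07  0.25] -0.03 -> rows>= 0.3
242.35589948637747 199.88191987711528
0.105 [np.float64(322.27548901551074), np.float64(222.61182129331627)]
0.112 [np.float64(322.17523846848127), np.float64(208.5137585707048)]
+10mm robotward [np.float64(299.91641582080484), np.float64(221.75307624763138)]
```

View pics/c14.png

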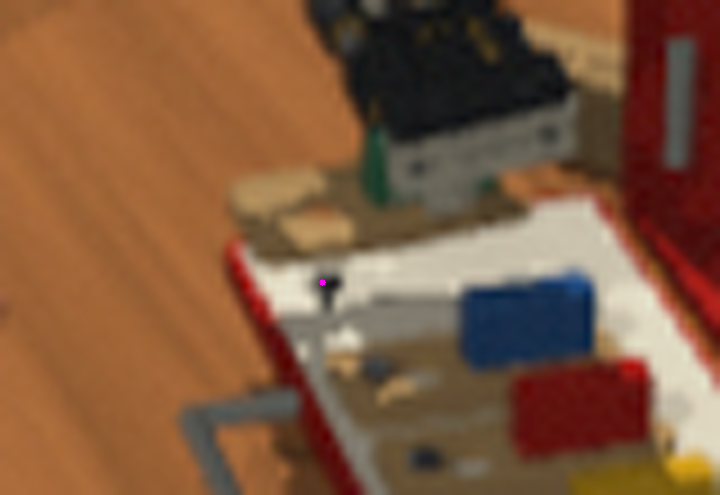

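The end-edge centre is at about (238,215). 36 mm further along puts the hole at about (317,214), against an expected (322,209). That is aligned within about 2 mm. Descending vertically.

```bash

python3 -c "
from h import *
over(0,.1,-7,b=0)"
```

```text
tcp [ 0.5755 -0.0008  0.1269] rot [-173.18   -7.6    -7.13] F [ 0.2  0.6 -1.1] w 0.0198 t 43.8
units x,y,z,yaw: [-0.14  0.13  1.06] -0.03 -> rows>= 1.1
```

```bash

python3 -m inch '[{"x":-0.06,"y":0.06,"z":0.4,"yaw":0},{"x":-0.06,"y":0.05,"z":0.4,"yaw":0},{"x":-0.04,"y":0.02,"z":0.2,"yaw":0}]' - 15| sed -n 2,4p
python3 -c "
from h import *
over(0,.085,-7,b=0)"
```

```text
tcp_pos: [0.5761, 0.001, 0.1018]
eef_rot: [-173.1, -7.9, -7.0]
contact_force: [-0.0, 0.7, -2.5]
tcp [0.5761 0.001  0.1018] rot [-173.07   -7.85   -7.02] F [-0.   0.7 -2.5] w 0.0199 t 44.0
units x,y,z,yaw: [-0.1   0.15  0.65] -0.01 -> rows>= 0.6
```

```bash

python3 -m inch '[{"x":-0.1,"y":0.1,"z":0.15,"yaw":0},{"x":-0.05,"y":0.05,"z":0.25,"yaw":0},{"x":0,"y":0.03,"z":0.2,"yaw":0}]' | sed -n 2,4p
python3 -c "
from h import *
over(0,.085,-7,b=0)"
```

```text
tcp_pos: [0.5751, -0.0008, 0.0844]
eef_rot: [-173.1, -8.0, -6.9]
contact_force: [-1.4, 4.7, 15.4]
tcp [ 0.5751 -0.0008  0.0844] rot [-173.06   -7.99   -6.94] F [-1.4  4.7 15.4] w 0.0198 t 44.2
units x,y,z,yaw: [ 0.02 -0.   -0.02] 0.02 -> rows>= 0.0
```

Over the head and on the face. I'll let it settle flat, regrip lightly and slide.

```bash

python3 -m inch '[{"x":0,"y":0,"z":-0.03,"yaw":0},{"x":0,"y":0,"z":0,"yaw":0}]' -0.4| tail -4
python3 -m inch '[{"x":0,"y":0,"z":0,"yaw":0},{"x":0,"y":0,"z":0,"yaw":0},{"x":0,"y":0,"z":0,"yaw":0}]' -1 6| tail -4
python3 -m inch '[{"x":0.25,"y":0,"z":-0.03,"yaw":0},{"x":0.25,"y":0,"z":-0.03,"yaw":0}]' | tail -4
python3 -c "
from h import *
over(0,.084,-7,back=.067,b=0)"
```

```text
tcp_pos: [0.5745, -0.0008, 0.0837]
eef_rot: [-173.1, -7.9, -6.9]
contact_force: [1.0, 0.9, 0.3]
gripper_width: 0.0253
tcp_pos: [0.5741, -0.0011, 0.084]
eef_rot: [-173.1, -7.8, -6.9]
contact_force: [0.3, -1.7, 0.2]
gripper_width: 0.0215
tcp_pos: [0.5837, -0.0032, 0.0864]
eef_rot: [-173.2, -7.6, -6.9]
contact_force: [-8.3, 2.5, -3.8]
gripper_width: 0.0196
tcp [ 0.5837 -0.0032  0.0864] rot [-173.16   -7.57   -6.95] F [-8.3  2.5 -3.8] w 0.0196 t 44.8
units x,y,z,yaw: [ 0.45 -0.03  0.16] 0.01 -> rows>= 0.5
```

```bash

python3 -m inch '[{"x":-0.05,"y":-0.03,"z":0.12,"yaw":0},{"x":0.2,"y":-0.03,"z":0.0,"yaw":0}]' - 10| tail -4
python3 -m inch '[{"x":0.25,"y":0,"z":0,"yaw":0}]' | tail -4
python3 -c "
from h import *
over(0,.084,-7,back=.067,b=0)
p,d=shot('side','s15')
u,v=proj('side',[*scr(0),.075])
u0,v0=int(u)-35,int(v)-30
a=cv2.resize(p[v0:v0+55,u0:u0+80,::-1],None,fx=9,fy=9,interpolation=cv2.INTER_CUBIC);cv2.imwrite('pics/c15.png',a)"
```

```text
tcp_pos: [0.5877, -0.0021, 0.0843]
eef_rot: [-173.2, -7.5, -7.0]
contact_force: [-6.6, 0.9, -2.0]
gripper_width: 0.0205
tcp_pos: [0.5915, -0.0029, 0.084]
eef_rot: [-173.2, -7.2, -7.0]
contact_force: [-11.0, 3.2, 2.7]
gripper_width: 0.0208
tcp [ 0.5915 -0.0029  0.084 ] rot [-173.21   -7.18   -7.01] F [-11.    3.2   2.7] w 0.0208 t 45.1
units x,y,z,yaw: [ 0.15 -0.    0.02] -0.0 -> rows>= 0.2
```

```bash

python3 -m inch '[{"x":0.2,"y":0,"z":0,"yaw":0},{"x":0.15,"y":0,"z":0,"yaw":0}]' - 12 | tail -4
python3 -m inch '[{"x":0,"y":0,"z":-0.02,"yaw":0},{"x":0,"y":0,"z":0,"yaw":0},{"x":0,"y":0,"z":0,"yaw":0},{"x":0,"y":0,"z":0,"yaw":0}]' -0.1 | tail -4
python3 -m inch '[{"x":0,"y":0,"z":-0.8,"yaw":0},{"x":0,"y":0,"z":-1,"yaw":0},{"x":0,"y":0,"z":-1,"yaw":0},{"x":0,"y":-1,"z":-1,"yaw":0},{"x":0,"y":-1,"z":-1,"yaw":0}]' | tail -4
python3 -m inch '[{"x":0,"y":-1,"z":-0.5,"yaw":0},{"x":0,"y":-1,"z":0,"yaw":0},{"x":0,"y":-1,"z":0,"yaw":0},{"x":0,"y":-1,"z":0,"yaw":0},{"x":0,"y":-1,"z":0,"yaw":0}]' | tail -4
python3 - <<'E'
from h import *
p,d=shot('top','t16');W=cloud('top',p,d);h=cv2.cvtColor(p,cv2.COLOR_RGB2HSV).astype(int)
for k,(a,b) in COL.items():
    m=((h[:,:,0]>=a)&(h[:,:,0]<=b)|((k=='red')&(h[:,:,0]>175)))&(h[:,:,1]>(130 if k!='blue' and k!='green' else 60))&(W[:,:,2]>.085)&(W[:,:,2]<.12)&(abs(W[:,:,0]-.58)<.1)
    if m.sum()<20: print(k,m.sum());continue
    P=W[m];q=P.mean(0)[:2];i=dict(green=0,blue=1,red=2,yellow=3)[k];e=q-scr(i);print(k,m.sum(),P.mean(0).round(4),'along',round(e@CX,4),'across',round(e@CY,4))
a=cv2.resize(p[150:225,195:315,::-1],None,fx=6.5,fy=6.5,interpolation=cv2.INTER_CUBIC);cv2.imwrite('pics/c16.png',a)
E
```

```text
tcp_pos: [0.5965, -0.004, 0.0835]
eef_rot: [-173.3, -6.6, -7.0]
contact_force: [-11.8, 5.8, 12.0]
gripper_width: 0.0208
tcp_pos: [0.5983, -0.0038, 0.0842]
eef_rot: [-173.3, -6.7, -7.0]
contact_force: [0.4, 0.1, -0.2]
gripper_width: 0.0381
tcp_pos: [0.5854, 0.0301, 0.2051]
eef_rot: [-173.5, -6.1, -7.3]
contact_force: [1.3, -0.3, 0.3]
gripper_width: 0.0398
tcp_pos: [0.6023, 0.157, 0.2439]
eef_rot: [-173.1, -7.1, -7.5]
contact_force: [0.3, -0.6, 0.1]
gripper_width: 0.0396
red 128 [ 0.5884 -0.1699  0.1014] along 0.0803 across -0.0182
yellow 100 [ 0.5664 -0.2044  0.102 ] along 0.0627 across 0.0188
green 3
blue 48 [ 0.5794 -0.0757  0.1026] along 0.06 across 0.0002
```

```bash
cat >> h.py <<'E'
def hung(f):
    p=cv2.imread(f'pics/{f}.png')[:,:,::-1].copy();d=np.load(f'pics/{f}.npy');W=cloud('top',p,d);h=cv2.cvtColor(p,cv2.COLOR_RGB2HSV).astype(int)
    for i,k in enumerate(('green','blue','red','yellow')):
        a,b=COL[k];q=W[:,:,:2]-scr(i);al=q@CX;ac=q@CY
        m=((h[:,:,0]>=a)&(h[:,:,0]<=b)|((k=='red')&(h[:,:,0]>172)))&(h[:,:,1]>60)&(W[:,:,2]>.09)&(W[:,:,2]<.115)&(abs(ac)<.025)&(abs(al-.05)<.07)
        print(k,m.sum(),'z',W[m][:,2].mean().round(4) if m.any() else '','along range',np.percentile(al[m],[3,50,97]).round(4) if m.any() else '','across',ac[m].mean().round(4) if m.any() else '')
E
python3 - <<'E'
from h import *
hung('t16')
p=cv2.imread('pics/t16.png');u,v=proj('top',[*(scr(0)+.067*CX),.1]);print(u,v,p[int(v)-1:int(v)+2,int(u)-3:int(u)+4,::-1].tolist())
E
```

```text
green 3 z 0.1018 along range [0.0393 0.0514 0.0635] across -0.0007
blue 48 z 0.1026 along range [0.04   0.0588 0.0834] across 0.0002
red 110 z 0.1014 along range [0.0387 0.0653 0.0911] across 0.0031
yellow 83 z 0.1021 along range [0.0376 0.0591 0.0873] across 0.0171
224.30861764514466 166.10502462740214 [[[99, 81, 60], [81, 82, 64], [78, 87, 68], [78, 88, 68], [78, 89, 69], [79, 90, 70], [81, 89, 69]], [[97, 81, 60], [80, 81, 63], [78, 89, 69], [78, 90, 70], [77, 89, 68], [79, 90, 69], [80, 89, 68]], [[98, 82, 62], [81, 84, 65], [78, 89, 67], [78, 90, 69], [80, 91, 71], [79, 91, 70], [81, 90, 68]]]
```

```bash
python3 - <<'E'
from h import *
p=cv2.imread('pics/t16.png')[:,:,::-1].astype(int);d=np.load('pics/t16.npy');W=cloud('top',p,d)
for i,k in enumerate(('green','blue','red','yellow')):
    q=W[:,:,:2]-scr(i);al=q@CX;ac=q@CY
    m=(W[:,:,2]>.088)&(W[:,:,2]<.118)&(abs(ac)<.03)&(al>.02)&(al<.12)
    if k=='green': m&=(p[:,:,1]-p[:,:,0]>0)
    if k=='blue': m&=(p[:,:,2]-p[:,:,0]>15)
    if k=='red': m&=(p[:,:,0]-p[:,:,1]>60)
    if k=='yellow': m&=(p[:,:,0]-p[:,:,2]>90)
    print(k,m.sum(),W[m][:,2].mean().round(4),np.percentile(al[m],[2,50,98]).round(4),ac[m].mean().round(4))
E
```

```text
green 100 0.1013 [0.0364 0.062  0.089 ] -0.001
blue 80 0.102 [0.0397 0.0647 0.0906] 0.0004
red 87 0.1019 [0.0404 0.0659 0.0912] 0.0024
yellow 87 0.1021 [0.0379 0.0637 0.0903] 0.0178
```

View pics/c16.png

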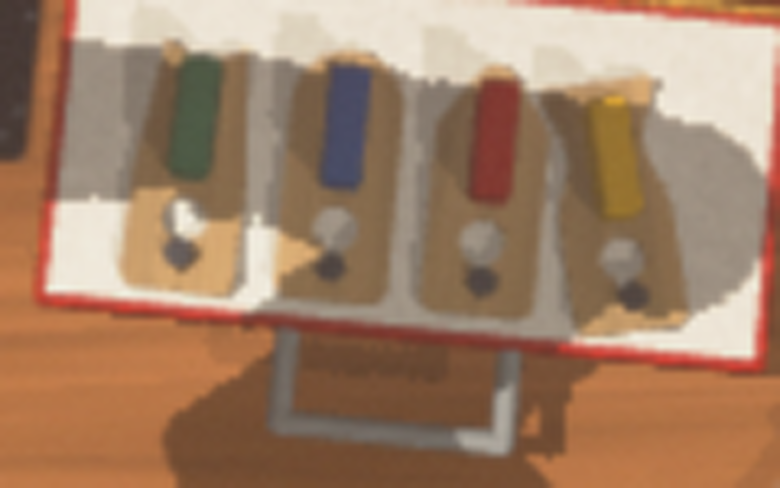

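All four hang locked, heads at the slot ends: green (180,254), blue (330,266), red (482,282), yellow (632,296). Yellow has been nudged about 12° round its screw but is still seated, and will swing back when upright. Now to the handle.

```bash
python3 -m inch '[{"x":0,"y":0,"z":0,"yaw":1},{"x":0,"y":0,"z":0,"yaw":1},{"x":0,"y":0,"z":0,"yaw":1},{"x":0,"y":0,"z":0,"yaw":1},{"x":0,"y":0,"z":0,"yaw":1}]' -0.3| sed -n 2,3p
python3 -m inch '[{"x":0,"y":0,"z":0,"yaw":1},{"x":0,"y":0,"z":0,"yaw":1},{"x":0,"y":0,"z":0,"yaw":1},{"x":0,"y":0,"z":0,"yaw":1},{"x":0,"y":0,"z":0,"yaw":1}]' | sed -n 2,3p
python3 -m inch '[{"x":0,"y":0,"z":0,"yaw":1},{"x":0,"y":0,"z":0,"yaw":1},{"x":0,"y":0,"z":0,"yaw":1},{"x":0,"y":0,"z":0,"yaw":1},{"x":0,"y":0,"z":0,"yaw":1}]' | sed -n 2,3p
python3 -m inch '[{"x":0,"y":0,"z":0,"yaw":1},{"x":0,"y":0,"z":0,"yaw":1},{"x":0,"y":0,"z":0,"yaw":1},{"x":0,"y":0,"z":0,"yaw":1},{"x":0,"y":0,"z":0,"yaw":1}]' | tail -4
python3 -c "
from h import *
print(px('top',195+280/6.5,150+432/6.5,z=.05).round(4),px('top',195+505/6.5,150+448/6.5,z=.05).round(4))
to(.438,-.098,.2,-97)"
```

```text
tcp_pos: [0.605, 0.1651, 0.2453]
eef_rot: [-170.8, -4.4, -27.8]
tcp_pos: [0.6062, 0.1652, 0.2455]
eef_rot: [-169.7, -0.9, -48.5]
tcp_pos: [0.6074, 0.1652, 0.2458]
eef_rot: [-169.9, 2.9, -69.3]
tcp_pos: [0.6087, 0.1651, 0.246]
eef_rot: [-171.4, 6.4, -90.1]
contact_force: [-0.8, 0.0, 0.3]
gripper_width: 0.0305
[ 0.4404 -0.0422  0.05  ] [ 0.4299 -0.1522  0.05  ]
tcp [0.6087 0.1651 0.246 ] rot [-171.41    6.38  -90.09] F [-0.8  0.   0.3] w 0.0305 t 48.2
units x,y,z,yaw: [10.67  6.83 -0.36] 1.73 -> rows>= 10.7
```

```bash
python3 -m inch '[{"x":1,"y":0.6,"z":0,"yaw":0.3},{"x":1,"y":0.65,"z":0,"yaw":0.3},{"x":1,"y":0.65,"z":0,"yaw":0.3},{"x":1,"y":0.65,"z":0,"yaw":0.3},{"x":1,"y":0.65,"z":0,"yaw":0.3}]' | sed -n 2,3p
python3 -m inch '[{"x":1,"y":0.6,"z":0,"yaw":0},{"x":1,"y":0.65,"z":0,"yaw":0},{"x":1,"y":0.65,"z":0,"yaw":0},{"x":1,"y":0.65,"z":0,"yaw":0},{"x":0.3,"y":0.3,"z":0,"yaw":0}]' | sed -n 2,3p
python3 -c "
from h import *
to(.4355,-.0975,.1,-97)"
```

```text
tcp_pos: [0.5257, 0.0465, 0.2187]
eef_rot: [-171.9, 7.4, -96.3]
tcp_pos: [0.4382, -0.0564, 0.1937]
eef_rot: [-171.7, 7.4, -96.4]
tcp [ 0.4382 -0.0564  0.1937] rot [-171.73    7.43  -96.41] F [-0.2  0.1 -1.8] w 0.0305 t 49.0
units x,y,z,yaw: [2.12 0.43 3.48] 0.15 -> rows>= 3.5
```

```bash
python3 -m inch '[{"x":0.55,"y":0.1,"z":0.8,"yaw":0.1},{"x":0.55,"y":0.1,"z":0.9,"yaw":0},{"x":0.5,"y":0.1,"z":0.9,"yaw":0},{"x":0.5,"y":0.1,"z":0.7,"yaw":0}]' | sed -n 2,3p
python3 -c "
from h import *
to(.4355,-.0975,.041,-97)"
```

```text
tcp_pos: [0.4385, -0.0999, 0.1083]
eef_rot: [-170.8, 7.7, -96.7]
tcp [ 0.4385 -0.0999  0.1083] rot [-170.77    7.69  -96.74] F [-0.1 -0.4  0.4] w 0.0311 t 49.4
units x,y,z,yaw: [0.28 0.56 2.62] 0.07 -> rows>= 2.6
```

```bash
python3 -m inch '[{"x":0.1,"y":0.18,"z":0.7,"yaw":0},{"x":0.1,"y":0.18,"z":0.7,"yaw":0},{"x":0.05,"y":0.1,"z":0.6,"yaw":0}]' | sed -n 2,4p
python3 -c "
from h import *
to(.4365,-.0975,.041,-97)"
```

```text
tcp_pos: [0.4362, -0.101, 0.0546]
eef_rot: [-170.6, 7.7, -96.9]
contact_force: [-0.1, 0.2, -0.5]
tcp [ 0.4362 -0.101   0.0546] rot [-170.59    7.67  -96.87] F [-0.1  0.2 -0.5] w 0.0307 t 49.6
units x,y,z,yaw: [-0.07  0.1   0.55] 0.03 -> rows>= 0.5
```

```bash
python3 -m inch '[{"x":0,"y":0.06,"z":0.4,"yaw":0},{"x":0,"y":0.03,"z":0.15,"yaw":0},{"x":0,"y":0,"z":0,"yaw":0}]' | sed -n 2,4p
python3 -m inch '[{"x":0,"y":0,"z":0,"yaw":0},{"x":0,"y":0,"z":0,"yaw":0},{"x":0,"y":0,"z":0,"yaw":0},{"x":0,"y":0,"z":0,"yaw":0}]' -1 40 | tail -4
python3 - <<'E'
from h import *
s=r.get_state();p0=np.array(s['tcp_pos']);rot=R.from_euler('xyz',s['eef_rot'],degrees=True).as_matrix()
last=p0
for a in range(10,91,10):
    t=np.radians(a);q=p0+np.r_[.226*(1-np.cos(t))*CX,.226*np.sin(t)]
    print(a,q.round(4),'units',(rot.T@(q-last)/.025).round(2));last=q
E
```

```text
tcp_pos: [0.4359, -0.0995, 0.0374]
eef_rot: [-170.8, 7.6, -97.0]
contact_force: [-0.3, 0.4, -0.1]
tcp_pos: [0.4416, -0.0994, 0.0408]
eef_rot: [-170.2, 7.6, -96.8]
contact_force: [1.0, -1.9, -7.7]
gripper_width: 0.0106
10 [ 0.445  -0.0998  0.0801] units [-0.21 -0.4  -1.51]
20 [ 0.4551 -0.101   0.1181] units [-0.2  -0.66 -1.42]
30 [ 0.4716 -0.1031  0.1538] units [-0.19 -0.9  -1.28]
40 [ 0.494  -0.1058  0.1861] units [-0.17 -1.11 -1.11]
50 [ 0.5217 -0.1092  0.214 ] units [-0.14 -1.29 -0.9 ]
60 [ 0.5537 -0.1132  0.2366] units [-0.11 -1.42 -0.66]
70 [ 0.5892 -0.1175  0.2532] units [-0.08 -1.52 -0.41]
80 [ 0.6269 -0.1221  0.2634] units [-0.05 -1.57 -0.14]
90 [ 0.6659 -0.1269  0.2668] units [-0.01 -1.57  0.13]
```

```bash
python3 -m inch '[{"x":-0.07,"y":-0.1,"z":-0.5,"yaw":0},{"x":-0.07,"y":-0.13,"z":-0.5,"yaw":0},{"x":-0.07,"y":-0.16,"z":-0.5,"yaw":0},{"x":-0.07,"y":-0.2,"z":-0.48,"yaw":0}]' - 50| tail -4
cat >> h.py <<'E'
def arc(steps=(10,)):
    HG=np.array([.4416,-.0994,.0408]);s=r.get_state();p=np.array(s['tcp_pos']);rot=R.from_euler('xyz',s['eef_rot'],degrees=True).as_matrix()
    e=p-HG;al=e[:2]@CX;th=np.degrees(np.arctan2(e[2],.226-al));rad=np.hypot(e[2],.226-al);print('angle',round(th,1),'rad',round(rad,4),'lat',round(e[:2]@CY,4),'F',np.round(s['contact_force'],1),'w',round(s['gripper_width'],4),'rot',np.round(s['eef_rot'],1))
    last=p
    for a in steps:
        t=np.radians(min(th+a,95));q=HG+np.r_[.226*(1-np.cos(t))*CX,.226*np.sin(t)];print(a,'units',(rot.T@(q-last)/.025).round(2));last=q
E
python3 -c "
from h import *
arc((10,20,30))"
```

```text
tcp_pos: [0.4472, -0.1001, 0.0928]
eef_rot: [-170.3, 7.6, -96.8]
contact_force: [7.7, -1.3, -15.2]
gripper_width: 0.0103
angle 13.3 rad 0.2264 lat 0.0 F [  7.7  -1.3 -15.2] w 0.0103 rot [-170.3    7.6  -96.8]
10 units [-0.19 -0.75 -1.37]
20 units [-0.18 -0.97 -1.23]
30 units [-0.16 -1.17 -1.04]
```

Following the arc exactly (radius 0.226).

```bash
python3 -m inch '[{"x":-0.06,"y":-0.23,"z":-0.47,"yaw":0},{"x":-0.06,"y":-0.26,"z":-0.46,"yaw":0},{"x":-0.06,"y":-0.28,"z":-0.44,"yaw":0},{"x":-0.06,"y":-0.31,"z":-0.42,"yaw":0},{"x":-0.06,"y":-0.33,"z":-0.4,"yaw":0}]'| tail -4
python3 -c "
from h import *
arc((10,20,30))"
```

```text
tcp_pos: [0.4701, -0.1028, 0.1544]
eef_rot: [-170.5, 7.7, -96.9]
contact_force: [7.7, -2.7, -17.5]
gripper_width: 0.0109
angle 29.9 rad 0.2277 lat 0.0001 F [  7.7  -2.7 -17.5] w 0.0109 rot [-170.5    7.7  -96.9]
10 units [-0.16 -1.15 -1.07]
20 units [-0.15 -1.28 -0.91]
30 units [-0.12 -1.42 -0.67]
```

```bash
python3 -m inch '[{"x":-0.05,"y":-0.37,"z":-0.36,"yaw":0},{"x":-0.05,"y":-0.38,"z":-0.35,"yaw":0},{"x":-0.05,"y":-0.4,"z":-0.34,"yaw":0},{"x":-0.05,"y":-0.42,"z":-0.31,"yaw":0},{"x":-0.05,"y":-0.43,"z":-0.3,"yaw":0}]'| tail -4
python3 -c "
from h import *
arc((10,20,30))"
```

```text
tcp_pos: [0.5008, -0.1066, 0.1982]
eef_rot: [-171.9, 7.8, -97.2]
contact_force: [0.8, 0.2, -12.2]
gripper_width: 0.0107
angle 43.4 rad 0.229 lat 0.0001 F [  0.8   0.2 -12.2] w 0.0107 rot [-171.9    7.8  -97.2]
10 units [-0.13 -1.39 -0.77]
20 units [-0.12 -1.44 -0.62]
30 units [-0.08 -1.53 -0.36]
```

```bash
python3 -m inch '[{"x":-0.04,"y":-0.47,"z":-0.25,"yaw":0},{"x":-0.04,"y":-0.48,"z":-0.24,"yaw":0},{"x":-0.04,"y":-0.49,"z":-0.22,"yaw":0},{"x":-0.04,"y":-0.5,"z":-0.2,"yaw":0},{"x":-0.04,"y":-0.5,"z":-0.18,"yaw":0}]'| tail -4
python3 -c "
from h import *
arc((10,20,30))"
```

```text
tcp_pos: [0.5324, -0.1104, 0.2272]
eef_rot: [-174.8, 7.9, -97.5]
contact_force: [-16.3, 4.2, 8.1]
gripper_width: 0.0106
angle 54.2 rad 0.2299 lat 0.0001 F [-16.3   4.2   8.1] w 0.0106 rot [-174.8    7.9  -97.5]
10 units [-0.1  -1.5  -0.54]
20 units [-0.09 -1.52 -0.42]
30 units [-0.05 -1.57 -0.15]
```

```bash
python3 -m inch '[{"x":-0.03,"y":-0.5,"z":-0.15,"yaw":0},{"x":-0.03,"y":-0.5,"z":-0.14,"yaw":0},{"x":-0.03,"y":-0.5,"z":-0.13,"yaw":0},{"x":-0.03,"y":-0.5,"z":-0.12,"yaw":0},{"x":-0.03,"y":-0.5,"z":-0.1,"yaw":0}]'| tail -4
python3 -c "
from h import *
arc((10,20,30))"
```

```text
tcp_pos: [0.5721, -0.1152, 0.2513]
eef_rot: [-177.0, 7.9, -97.5]
contact_force: [-11.1, 2.3, 8.1]
gripper_width: 0.0107
angle 65.8 rad 0.2308 lat 0.0002 F [-11.1   2.3   8.1] w 0.0107 rot [-177.     7.9  -97.5]
10 units [-0.05 -1.58 -0.26]
20 units [-0.05 -1.57 -0.17]
30 units [-0.01 -1.45  0.09]
```

```bash
python3 -m inch '[{"x":-0.02,"y":-0.53,"z":-0.1,"yaw":0},{"x":-0.02,"y":-0.53,"z":-0.08,"yaw":0},{"x":-0.02,"y":-0.53,"z":-0.07,"yaw":0},{"x":-0.02,"y":-0.53,"z":-0.05,"yaw":0},{"x":-0.02,"y":-0.53,"z":-0.03,"yaw":0}]'| tail -4
python3 -c "
from h import *
arc((5,10,20))"
```

```text
tcp_pos: [0.6252, -0.1219, 0.2689]
eef_rot: [-178.2, 7.9, -97.4]
contact_force: [-7.7, 1.3, 8.2]
gripper_width: 0.0109
angle 79.8 rad 0.2318 lat 0.0001 F [-7.7  1.3  8.2] w 0.0109 rot [-178.2    7.9  -97.4]
5 units [ 0.01 -0.82  0.15]
10 units [-0.01 -0.79 -0.01]
20 units [-0.   -0.82  0.06]
```

```bash
python3 -m inch '[{"x":0,"y":-0.45,"z":0,"yaw":0},{"x":0,"y":-0.4,"z":0,"yaw":0},{"x":0,"y":-0.35,"z":0.02,"yaw":0},{"x":0,"y":-0.3,"z":0.02,"yaw":0}]'| tail -4
python3 -c "
from h import *
arc((5,))"
```

```text
tcp_pos: [0.6579, -0.126, 0.2727]
eef_rot: [-178.7, 7.9, -97.4]
contact_force: [-3.9, 0.3, 3.2]
gripper_width: 0.0106
angle 88.0 rad 0.232 lat -0.0 F [-3.9  0.3  3.2] w 0.0106 rot [-178.7    7.9  -97.4]
5 units [ 0.03 -0.79  0.26]
```

```bash
python3 -m inch '[{"x":0,"y":-0.25,"z":0.01,"yaw":0},{"x":0,"y":-0.2,"z":0.01,"yaw":0}]'| tail -4
python3 -m inch '[{"x":0,"y":-0.2,"z":0.01,"yaw":0},{"x":0,"y":-0.15,"z":0,"yaw":0}]'| tail -4
python3 -c "
from h import *
arc((5,))"
```

```text
tcp_pos: [0.6646, -0.127, 0.273]
eef_rot: [-179.3, 7.9, -97.4]
contact_force: [-35.0, 8.7, 19.4]
gripper_width: 0.0109
tcp_pos: [0.6643, -0.1269, 0.2731]
eef_rot: [179.6, 7.9, -97.4]
contact_force: [-13.5, 3.7, 3.3]
gripper_width: 0.0107
angle 89.6 rad 0.2323 lat -0.0001 F [-13.5   3.7   3.3] w 0.0107 rot [179.6   7.9 -97.4]
5 units [ 0.03 -0.79  0.27]
```

Hard stop reached (35 N, handle over the hinge line). Releasing and lifting off.

```bash
python3 -m inch '[{"x":0,"y":-0.05,"z":0,"yaw":0},{"x":0,"y":0,"z":0,"yaw":0},{"x":0,"y":0,"z":0,"yaw":0}]' -0.1 | tail -4
python3 -m inch '[{"x":0,"y":0,"z":-0.5,"yaw":0},{"x":0,"y":0,"z":-0.9,"yaw":0},{"x":0,"y":0,"z":-1,"yaw":0},{"x":0,"y":0,"z":-1,"yaw":0},{"x":0,"y":0.5,"z":-1,"yaw":0}]' | tail -4
python3 -m inch '[{"x":-1,"y":1,"z":0,"yaw":0},{"x":-1,"y":1,"z":0,"yaw":0},{"x":-1,"y":1,"z":0,"yaw":0},{"x":-1,"y":1,"z":0,"yaw":0},{"x":-1,"y":0.5,"z":0,"yaw":0}]' | tail -4
python3 -m inch '[{"x":-1,"y":0,"z":0,"yaw":0},{"x":-1,"y":0,"z":0,"yaw":0},{"x":-1,"y":0,"z":0,"yaw":0},{"x":-1,"y":0,"z":0,"yaw":0},{"x":-0.5,"y":0,"z":0,"yaw":0}]' | tail -4
python3 - <<'E'
from h import *
p,d=shot('top','t20');W=cloud('top',p,d);q,e=shot('side','s20')
hb=(W[:,:,2]>.258)&(W[:,:,2]<.295)&(W[:,:,0]>.5)&(W[:,:,0]<.75)&(abs(W[:,:,1]+.12)<.075)
P=W[hb];print('handle',len(P),P.mean(0).round(4),np.median(P,0).round(4))
V=cloud('side',q,e);m=(V[:,:,2]>.262)&(V[:,:,2]<.295)&(V[:,:,0]>.55)&(V[:,:,0]<.75)&(abs(V[:,:,1]+.12)<.075)
print('side handle',m.sum(),V[m].mean(0).round(4))
a=cv2.resize(p[90:240,100:400,::-1],None,fx=2.6,fy=2.6);b=cv2.resize(q[110:300,220:370,::-1],None,fx=2,fy=2);cv2.imwrite('pics/fin.png',a);cv2.imwrite('pics/fins.png',b)
print(r.get_state()['time_s'])
E
```

```text
tcp_pos: [0.6661, -0.1271, 0.2738]
eef_rot: [179.7, 8.0, -97.4]
contact_force: [-0.0, 1.1, -1.0]
gripper_width: 0.025
tcp_pos: [0.6542, -0.1411, 0.3825]
eef_rot: [179.4, 7.9, -97.5]
contact_force: [0.3, -0.0, -0.9]
gripper_width: 0.0394
tcp_pos: [0.5608, -0.007, 0.4116]
eef_rot: [-179.5, 7.9, -97.9]
contact_force: [0.4, -0.4, 0.4]
gripper_width: 0.0393
tcp_pos: [0.575, 0.1095, 0.44]
eef_rot: [-178.4, 8.4, -97.8]
contact_force: [0.5, 0.2, -0.5]
gripper_width: 0.0394
handle 206 [ 0.6637 -0.1213  0.2795] [ 0.6638 -0.1223  0.2803]
side handle 79 [ 0.6625 -0.1322  0.2766]
54.8667
```

```bash
python3 - <<'E'
from h import *
p=cv2.imread('pics/t20.png')[:,:,::-1].copy();d=np.load('pics/t20.npy')
print('blocks on the bench:',blocks(p,d))
W=cloud('top',p,d);W0=cloud('top',p,np.load('pics/top0.npy'))
for n,x,y in(('mallet',.70,.40),('arch1',.7,.2),('arch2',.65,-.45),('clamp',.4,-.27)):
    m=(abs(W[:,:,0]-x)<.13)&(abs(W[:,:,1]-y)<.1)
    f=lambda w:w[(abs(w[:,:,0]-x)<.13)&(abs(w[:,:,1]-y)<.1)&(w[:,:,2]>.012)&(w[:,:,2]<.22)].mean(0).round(3)
    print(n,f(W0),f(W))
s=r.get_state();print(s['contact_force'],s['time_s']);r.close_job()
E
```

```text
blocks on the bench: {}
mallet [0.722 0.378 0.109] [0.743 0.381 0.218]
arch1 [0.735 0.196 0.041] [nan nan nan]
arch2 [ 0.67  -0.458  0.041] [ 0.678 -0.46   0.041]
clamp [ 0.383 -0.314  0.019] [ 0.382 -0.314  0.02 ]
[ 0.22022966  0.01243868 -0.30230814] 54.8667
the job is handed in; nothing more can be done<stdin>:7: RuntimeWarning: Mean of empty slice.
  ret = um.true_divide(
```

I lowered the door and hung all four templates: green on screw 0, blue on 1, red on 2 and yellow on 3. I then pushed the door up to its hard stop and handed the job in at 54.9 s with the arm clear. No verdict is reported.

**What the last checks showed**
- **Before closing:** all four screw heads sat at the ends of the slots. Yellow had been knocked about 12° round its screw but was still seated. Green's block measured about 3 mm short of blue's, within the 8 mm allowed.
- **After closing:** the handle measured x = 0.6637 from the top camera and 0.6625 from the side. The hinge line is at about 0.664, so the door is upright to within about 0.5°. No template blocks were left on the bench.

**What I could not check**
- **Templates behind the shut door:** I could not see them. The last view of them was before the swing, and my final picture was refused because the 16-picture limit was reached.
- **Bystanders:** the clamp reads unmoved and arch block 2 reads 8 mm off its start, both within the 30 mm limit. The arm hid arch block 1 completely and the mallet partly, so those two depth checks say nothing. I saw no contact with either on the way.

The tool tilted by up to 9–10° during the run. I worked around it by setting green flat on the bench and regripping it, and by using a light grip to slide it onto its screw.

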